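# Put the squat jar away in the bench cupboard

## Task

Pull the little wooden cupboard's door open by its bar handle, slide the squat screw-lid jar upright into the empty bay, the one under the test tile that lies on the cupboard's top, and swing the door fully shut again. Leave the jar that is already in the cupboard standing in its own bay, and do not knock the tumbler or the tall jar about.

Things in the scene. Friction and masses are not known exactly. Their poses are not given: they have to be found in the camera images.
- cupboard: Fixed wooden cupboard, no floor, 105 deep (x) x 194 wide (y) x 96 mm high. Origin: middle of its open front, at table height; x points inward, y left, z up. Walls, top 8 mm. Divider at y=0, from x=12, makes two bays 85 wide centred at y=+46.5 and -46.5, 97 deep, 88 high. The top (z 88-96) begins at x=40: the first 40 mm of the bays are open above.
- cupboard_door (a joint): Door hinge, rad: 0 shut, grows as the door swings towards the robot, at most 1.9. Panel 192 wide x 84 high x 12 mm (z 6 to 90), 2 to 14 mm in front of the cupboard's front plane when shut, hinged at its right (-y) end. Light, slight friction, stays where left; may start slightly ajar.
- door_hinge (a point): Point of the door's vertical hinge axis at table height: 97 mm to the right (-y) of the cupboard's origin, in its front plane. Axes as the cupboard's.
- door_handle (a point): Middle of the level steel bar handle on the door's outside; moves with the door. y along the bar away from the hinge, -x out from the door. Bar 10 mm thick, 80 long between end posts (70 clear), 70 above the table, 36 mm clear gap behind it, open from above; 138 mm from the hinge along the door and 55 mm in front of the hinge.
- squat_jar: The jar to put away: squat closed screw-lid jar standing in front of the cupboard on the table, 66 mm diameter, 72 mm high, 0.24 kg. Origin at the centre of its underside, z up.
- stored_jar: Closed screw-lid jar that already stands in one bay, 60 mm diameter, 79 mm high. Origin at the centre of its underside, z up.
- marker_tile: Test tile fixed on the cupboard's top, 30 (x) x 48 (y) x 10 mm, over the middle of the empty bay where the squat jar belongs. Origin at the centre of its underside; axes as the cupboard's.
- tall_jar: Bystander: tall closed jar, 56 mm diameter, 86 mm high, loose on the table to the left. Origin at the centre of its underside.
- tumbler: Bystander: tumbler, about 66 mm diameter, 77 mm high, loose on the table to the left. Origin at the centre of its underside.

How it is judged:
On the way:
1. the door is swung open (more than 0.7 rad) (value of joint cupboard_door above 0.7 rad), for 0.1 s.
At the end, for the whole second after the job is handed in: The door is shut (under 0.07 rad), the squat jar stands upright (within 0.1 rad) and still on the table inside the bay under the test tile (its centre more than 27 mm behind the front plane and within 30 mm sideways of the tile), and the stored jar still stands upright in its own bay (value of joint cupboard_door below 0.07 rad and x of squat_jar in the frame of cupboard between 0.027 and 0.09 m and y of squat_jar in the frame of marker_tile between -0.03 and 0.03 m and angle between each of squat_jar, stored_jar's own z axis and vertical below 0.1 rad and height (world z) of squat_jar below 0.01 m and linear speed of squat_jar below 0.02 m/s and x of stored_jar in the frame of cupboard above 0.02 m); the robot touches nothing.
It fails at once if the tumbler or the tall jar is shifted by more than 40 mm (distance of any of tumbler, tall_jar from where it was at the start of the episode above 0.04 m).
It fails at once if a jar is tipped by more than 0.6 rad (angle between any of squat_jar, stored_jar's own z axis and vertical above 0.6 rad).
It also fails if it takes over 72 s, if anything falls off the work surface, if the arm or the gripper's body presses on something with over 40 N, if the wrist force passes 120 N, or if a joint passes its speed limit or range.

## Robot

A 7-joint arm with a two-finger parallel gripper is mounted at the origin on the work surface; the furniture and walls round the work are solid. World frame = base frame: x ahead of the robot, y to its left, z up, the work surface at z = 0. Lengths are in m, angles in rad, forces in N, time in s.
With the tool pointing down it reaches from about 0.375 to 0.925 m from the base axis. Payload 3.1 kg.
Tool frame: the origin (TCP) lies on the centre line of the jaws, within the pads' length; the fingertips stand 22 mm ahead of it and the grasp point (between the pads) lies 3 mm ahead of it; z points along the fingers, y is the line along which they close (so a half turn about z gives the same grasp; the last joint's range is limited). The gripper opens to 85 mm and grips with 20 to 120 N. Pads are 22 mm wide; open, the fingers measure 114 mm over their backs; the gripper's body (76 mm by 85 mm) begins 54 mm behind the grasp point. The pads swing forward as they close: fully open they stand 13 mm farther back than shut.
Start: joints at [-1.27, 0.383, 0.044, 1.598, -0.018, 1.161, -0.05], TCP at [0.252, 0.599, 0.253] pointing down, gripper open.
Joint ranges: [-2.61, 2.61], [-0.41, 2.15], [-1.48, 1.57], [0, 2.5], [-1.57, 4.71], [0.05, 1.97], [-2.85, 2.85]. Speed limits (rad/s): [2.79, 2.79, 3.14, 3.14, 3.14, 3.14, 3.14].

## Interface

Orientations are given as [roll, pitch, yaw] about the fixed x, y, z axes, in that order (R = Rz(yaw) Ry(pitch) Rx(roll)).
In Python, from cell import arm gives the robot as it stands.
- The arm moves only by the shell command python3 -m creep 'ROWS' [OPENING]. ROWS is JSON, a list that holds one entry, the list of rows, each a list of 6 numbers: the shift along the tool's x, y, z scaled (see below), then the turn, a rotation vector about the tool's x, y, z scaled (see below). In form: [[[x, y, z, wx, wy, wz], ...]]. A call has 1 to 5 rows; each row shifts and turns the commanded pose from where the row before left it, along the tool's axes as they then stand; what a row does not reach is not made up. The controller multiplies each number of a shift by 120 mm and each number of a turn by 45 degrees. A row lasts 1/8 s, in which the tool goes at most 62.5 mm and 10.7 degrees, less where a joint would pass 70% of its speed; a pose out of reach is approached as far as the arm can. A call with a number of a shift or a turn outside -1 to 1 is refused whole. A call with a gripper value outside its range is refused whole. OPENING is the opening, from 0 (shut) to 1 (fully open), set as the call begins (- or left out, the last holds). The fingers move at their own pace and stop on an object; the grip force is fixed at half the most. Time passes only in rows, so rows that do not move let the fingers close. It gives the time, the measured TCP pose, the force, the opening and the grip force at its end, in the units of the state.
- arm.get_obs(): the state, without advancing time (a new reading comes with each control period).
- arm.snapshot(name): name is "scene" or "top"; returns a dict with "frame" (420x560x3 uint8, blue, green, red), "K" (3x3 intrinsics, pixels), "T" (4x4, takes a point from camera to world coordinates). Camera axes: x right, y down, z forward; pixel columns grow to the right and rows downward; lengths in m; the calibration is good to about 2 mm. A picture is of the moment at which its call begins. There is no depth.
- arm.job_done(): hands the job in; it is judged then, once.
The state is a dict: "time": time; "joint_pos": joint angles; "joint_vel": joint speeds; "effort": joint torques, N m; "tcp_pos": TCP position; "ee_rot": TCP orientation; "force": force on the tool from outside, world axes, zero at the start; "wrist_torque": the same for the moment, N m; "gripper_width": finger opening in m; "grasp_force": force on a finger pad.
Only numpy, scipy, OpenCV 4.12 (cv2) and the standard library are available. Lean on these libraries where they do the work, as an engineer would, in place of code of your own. Each camera call takes 0.05 s, during which the arm holds its last target. There are 200 camera calls.

## Working session

There is one attempt and no reset: what is moved stays moved. The work goes in short steps, Python scripts to look and compute and a shell command to move; the robot and the scene stay as the last step left them, time stands still between calls to the robot, and variables do not carry over. Pictures are saved under pics/ and viewed, at most 10 in all, crops included, and the job is handed in when it is done.

```bash
mkdir -p pics; ls; python3 - <<'E'
from cell import arm
import cv2, numpy as np
for n in ("scene","top"):
    s=arm.snapshot(n); cv2.imwrite(f"pics/{n}0.png",s["frame"]); print(n,np.round(s["K"],1).tolist(),np.round(s["T"],4).tolist())
o=arm.get_obs(); print(o["time"],o["tcp_pos"],o["ee_rot"],o["gripper_width"])
E
```

```text
pics
scene [[397.6, 0.0, 274.5], [0.0, 397.6, 204.2], [0.0, 0.0, 1.0]] [[-0.2566, 0.6494, -0.7159, 1.2112], [0.9665, 0.1688, -0.1933, 0.1755], [-0.0047, -0.7415, -0.6709, 0.6921], [0.0, 0.0, 0.0, 1.0]]
top [[431.3, 0.0, 275.9], [0.0, 431.3, 210.7], [0.0, 0.0, 1.0]] [[-0.0282, -0.9978, 0.0602, 0.4859], [-0.9992, 0.03, 0.0283, -0.0046], [-0.03, -0.0594, -0.9978, 0.9706], [0.0, 0.0, 0.0, 1.0]]
0.1 [0.2520808  0.59825318 0.25202142] [-3.13922158e+00  1.41671251e-04  2.74290882e+00] 0.08532259580269284
```

View pics/scene0.png

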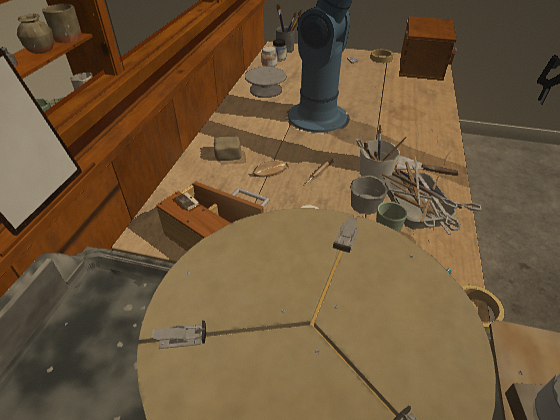

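View pics/top0.png

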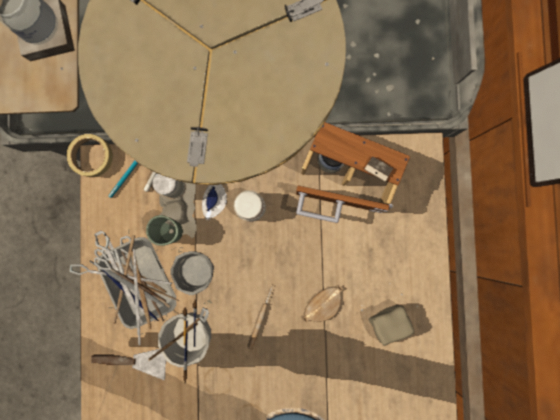

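The top view shows the cupboard at about (355,155) with its tile at (378,170), the door at (297–388, 190–208) and its handle at (318,212). A white lid sits at (248,206) and other cups are to the left. The turntable hides most of the scene view, so I'll zoom in on the top view.

```bash
python3 - <<'E'
import cv2
a=cv2.imread("pics/top0.png")[110:290,130:420]; cv2.imwrite("pics/c1.png",cv2.resize(a,(800,497),interpolation=cv2.INTER_CUBIC))
E
```

```text
(no output)
```

View pics/c1.png

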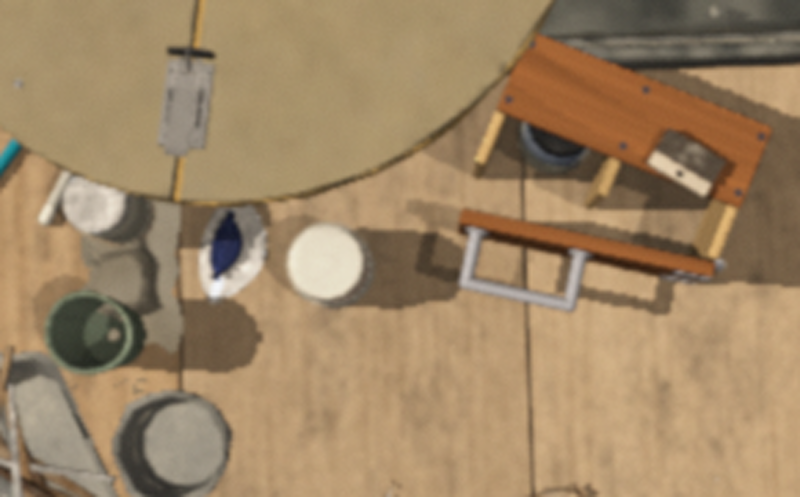

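```bash
cat > h.py <<'E'
from cell import arm
import cv2, numpy as np
def cast(s,uv,z):
    K,T=np.array(s["K"]),np.array(s["T"]); d=T[:3,:3]@np.linalg.solve(K,[uv[0],uv[1],1.]); p=T[:3,3]
    return p+d*(z-p[2])/d[2]
def c(uv): return (uv[0]/2.7586+130-.32,uv[1]/2.7611+110-.32)   # crop c1 -> top
def show(n,pts):
    for k,p in pts.items(): print(n,k,np.round(p,4))
E
python3 - <<'E'
from h import *
s=arm.snapshot("top"); f=s["frame"]
hsv=cv2.cvtColor(f,cv2.COLOR_BGR2HSV)
m=((hsv[...,1]<70)&(hsv[...,2]>190)).astype(np.uint8)
for ct in cv2.findContours(m,0,1)[0]:
    (x,y),r=cv2.minEnclosingCircle(ct)
    if 140<x<300 and 150<y<260 and r>6: print("lid",x,y,r,cast(s,(x,y),.072), r*2/431*.9)
P={k:cast(s,c(uv),.096)[:2] for k,uv in dict(BL=(535,37),BR=(772,133),FR=(740,206),FL=(505,97)).items()}
P["wallL"]=cast(s,c((487,112+62)),.096)[:2]; 
show("cup",P)
for a,b in (("BL","BR"),("FL","FR"),("BL","FL"),("BR","FR")): d=P[b]-P[a]; print(a,b,np.linalg.norm(d),np.arctan2(d[1],d[0]))
D={k:cast(s,c(uv),.090)[:2] for k,uv in dict(freeBack=(463,210),freeFront=(461,226),hingeBack=(717,262),hingeF=(712,276)).items()}
show("door",D); d=D["freeBack"]-D["hingeBack"]; print(np.linalg.norm(d),np.arctan2(d[1],d[0]))
H={k:cast(s,c(uv),.073)[:2] for k,uv in dict(L=(464,284),R=(573,302)).items()}
show("handle",H); d=H["L"]-H["R"]; print(np.linalg.norm(d),np.arctan2(d[1],d[0]))
show("by",dict(tall=cast(s,c((95,205)),.086),tumb=cast(s,c((95,332)),.077)))
show("tile",dict(t=cast(s,c((690,155)),.106)))
show("disc",{z:cast(s,c((300,200)),z) for z in (0,.05,.1)})
E
```

```text
lid 213.28048706054688 206.6707305908203 12.625732421875 [0.55266216 0.15193308 0.072     ] 0.05272927693590487
lid 299.5 203.5 8.631438255310059 [ 0.55381255 -0.02889729  0.072     ] 0.03604776997577287
lid 246.86978149414062 204.61575317382812 13.619071006774902 [0.55483222 0.08120336 0.072     ] 0.0568777907475518
lid 163.07142639160156 183.07142639160156 10.392897605895996 [0.60586156 0.25749631 0.072     ] 0.04340421273924082
lid 148.5 181.5 9.617792129516602 [0.61019836 0.28852157 0.072     ] 0.04016711330192548
cup BL [ 0.7157 -0.0828]
cup BR [ 0.638 -0.254]
cup FR [ 0.5849 -0.2282]
cup FL [ 0.6715 -0.0591]
cup wallL [ 0.6145 -0.0439]
BL BR 0.18797767029050583 -1.997240890305411
FL FR 0.19002653749922588 -2.0441616172163646
BL FL 0.050208902490749996 2.6491852121935264
BR FR 0.059030922957766324 2.690246807397485
door freeBack [ 0.5891 -0.0255]
door freeFront [ 0.5772 -0.0237]
door hingeBack [ 0.5447 -0.2111]
door hingeF [ 0.5345 -0.207 ]
0.1908232848094415 1.3360407986810825
handle L [ 0.535  -0.0249]
handle R [ 0.519  -0.1063]
0.08297254839605786 1.3769170004956042
by tall [0.6021 0.2512 0.086 ]
by tumb [0.5068 0.2551 0.077 ]
tile t [ 0.6221 -0.1913  0.106 ]
disc 0 [0.6121 0.106  0.    ]
disc 0.05 [0.6056 0.1003 0.05  ]
disc 0.1 [0.5991 0.0946 0.1   ]
```

```bash
cat >> h.py <<'E'
from scipy.spatial.transform import Rotation as Ro
def state(): o=arm.get_obs(); return np.array(o["tcp_pos"]),Ro.from_euler("xyz",o["ee_rot"])
def plan(p,R,path,smax=.42,tmax=.21):
    """path: list of (target xyz, yaw, signed yaw change or None). prints rounded rows per tool frame"""
    rows=[]
    for t,yaw in path:
        Rt=Ro.from_euler("xyz",[np.pi,0,yaw]); t=np.array(t)
        w=(R.inv()*Rt).as_rotvec(); n=int(max(np.ceil(max(np.abs(R.inv().apply(t-p)).max()/.12/smax,np.abs(w).max()/(np.pi/4)/tmax)),1))
        for i in range(n):
            k=n-i; a=np.round(R.inv().apply(t-p)/k/.12,2); w=np.round((R.inv()*Rt).as_rotvec()/k/(np.pi/4),2)
            p=p+R.apply(a*.12); R=R*Ro.from_rotvec(w*np.pi/4); rows.append([*(a+0.).tolist(),*(w+0.).tolist()])
    for i in range(0,len(rows),5): print(str([rows[i:i+5]]).replace(" ",""))
    return p,R
E
python3 - <<'E'
from h import *
p,R=state()
plan(p,R,[((.27,.58,.32),2.7),((.45,.25,.32),1.3),((.545,-.07,.2),-.21),((.545,-.07,.13),-.21)])
E
```

```text
[[[-0.1,-0.04,-0.28,0.0,0.0,0.03],[-0.1,-0.04,-0.29,0.0,0.0,0.02],[-0.28,-0.21,0.0,0.0,0.0,0.2],[-0.31,-0.16,0.0,0.0,0.0,0.2],[-0.33,-0.11,0.0,0.0,0.0,0.2]]]
[[[-0.34,-0.06,0.0,0.0,0.0,0.2],[-0.35,0.0,0.0,0.0,0.0,0.2],[-0.34,0.05,0.0,0.0,0.0,0.2],[-0.33,0.11,0.0,0.0,0.0,0.2],[-0.31,0.16,0.0,0.0,0.0,0.19]]]
[[[-0.29,0.2,0.01,0.0,0.0,0.2],[-0.23,0.15,0.1,0.0,0.0,0.19],[-0.21,0.18,0.1,0.0,0.0,0.19],[-0.18,0.21,0.1,0.0,0.0,0.19],[-0.15,0.24,0.1,0.0,0.0,0.19]]]
[[[-0.11,0.25,0.1,0.0,0.0,0.19],[-0.07,0.27,0.1,0.0,0.0,0.19],[-0.03,0.28,0.1,0.0,0.0,0.19],[0.01,0.28,0.1,0.0,0.0,0.2],[0.05,0.27,0.1,0.0,0.0,0.19]]]
[[[0.09,0.26,0.1,0.0,0.0,0.2],[0.0,0.0,0.29,0.0,0.0,0.0],[0.0,0.0,0.3,0.0,0.0,0.0]]]
```

```bash
set -e
python3 -m creep '[[[-0.1,-0.04,-0.28,0,0,0.03],[-0.1,-0.04,-0.29,0,0,0.02],[-0.28,-0.21,0,0,0,0.2],[-0.31,-0.16,0,0,0,0.2],[-0.33,-0.11,0,0,0,0.2]]]' 0
python3 -m creep '[[[-0.34,-0.06,0,0,0,0.2],[-0.35,0,0,0,0,0.2],[-0.34,0.05,0,0,0,0.2],[-0.33,0.11,0,0,0,0.2],[-0.31,0.16,0,0,0,0.19]]]'
python3 -m creep '[[[-0.29,0.2,0.01,0,0,0.2],[-0.23,0.15,0.1,0,0,0.19],[-0.21,0.18,0.1,0,0,0.19],[-0.18,0.21,0.1,0,0,0.19],[-0.15,0.24,0.1,0,0,0.19]]]'
python3 -m creep '[[[-0.11,0.25,0.1,0,0,0.19],[-0.07,0.27,0.1,0,0,0.19],[-0.03,0.28,0.1,0,0,0.19],[0.01,0.28,0.1,0,0,0.2],[0.05,0.27,0.1,0,0,0.19]]]'
python3 -m creep '[[[0.09,0.26,0.1,0,0,0.2],[0,0,0,0,0,0],[0,0,0,0,0,0]]]'
python3 - <<'E'
from h import *
p,R=state(); print(p,R.as_euler("xyz"))
plan(p,R,[((.545,-.07,.13),-.21),((.545,-.07,.064),-.21)],smax=.2)
E
```

```text
time: 0.78
tcp_pos: [0.3307, 0.4687, 0.3214]
ee_rot: [-3.141, 0.0, 2.227]
force: [-0.5, -0.4, 0.1]
gripper_width: 0.0001
grasp_force: 0.0
time: 1.4
tcp_pos: [0.4306, 0.286, 0.3214]
ee_rot: [-3.141, 0.0, 1.45]
force: [0.3, -0.5, 0.2]
gripper_width: -0.0001
grasp_force: 0.0
time: 2.02
tcp_pos: [0.4886, 0.1214, 0.2719]
ee_rot: [-3.141, 0.0, 0.696]
force: [1.0, 0.4, -0.5]
gripper_width: 0.0
grasp_force: 0.0
time: 2.65
tcp_pos: [0.5362, -0.038, 0.2119]
ee_rot: [-3.141, 0.0, -0.058]
force: [0.5, 0.5, 0.2]
gripper_width: 0.0002
grasp_force: 0.0
time: 3.02
tcp_pos: [0.5452, -0.0681, 0.2003]
ee_rot: [-3.141, 0.001, -0.209]
force: [0.5, 0.4, -0.7]
gripper_width: -0.0002
grasp_force: 0.0
[ 0.54517747 -0.06811087  0.20026133] [-3.14113839e+00  8.50907292e-04 -2.08831154e-01]
[[[0.0,0.01,0.2,0.0,0.0,0.0],[0.0,0.0,0.19,0.0,0.0,0.0],[0.0,0.01,0.2,0.0,0.0,0.0],[0.0,0.0,0.18,0.0,0.0,0.0],[0.0,0.0,0.18,0.0,0.0,0.0]]]
[[[0.0,0.0,0.19,0.0,0.0,0.0]]]
```

```bash
set -e
python3 -m creep '[[[0,0.01,0.2,0,0,0],[0,0,0.2,0,0,0],[0,0.01,0.2,0,0,0],[0,0,0.1,0,0,0],[0,0,0.1,0,0,0]]]'
python3 -m creep '[[[0,0,0.1,0,0,0],[0,0,0.1,0,0,0],[0,0,0.13,0,0,0],[0,0,0,0,0,0]]]'
python3 - <<'E'
from h import *
s=arm.snapshot("top"); a=s["frame"][150:270,230:420]; cv2.imwrite("pics/hook.png",cv2.resize(a,(760,480),interpolation=cv2.INTER_CUBIC))
p,R=state(); print(p)
h=np.array([.545,-.212]); v=p[:2]-h; y0=-.21
def rot(a): return np.array([[np.cos(a),-np.sin(a)],[np.sin(a),np.cos(a)]])
# first 6 mm out, then arc of 1.5 rad
pt=[((*(h+rot(a)@v),.064),y0+a) for a in np.arange(1,11)*.15]
print(pt[-1]); plan(p,R,pt)
E
```

```text
time: 3.65
tcp_pos: [0.5455, -0.0701, 0.1045]
ee_rot: [-3.141, -0.001, -0.208]
force: [0.6, 0.5, 0.0]
gripper_width: 0.0002
grasp_force: 0.0
time: 4.15
tcp_pos: [0.5435, -0.0711, 0.0633]
ee_rot: [3.141, 0.003, -0.21]
force: [-0.4, 0.9, 0.2]
gripper_width: 0.0001
grasp_force: 0.0
[ 0.54421704 -0.07135749  0.06405285]
((np.float64(0.4046544212118227), np.float64(-0.20283234087045865), 0.064), np.float64(1.29))
[[[-0.17,0.05,0.0,0.0,0.0,-0.19],[-0.17,0.05,0.0,0.0,0.0,-0.19],[-0.16,0.05,0.0,0.0,0.0,-0.19],[-0.17,0.05,0.0,0.0,0.0,-0.19],[-0.17,0.05,0.0,0.0,0.0,-0.2]]]
[[[-0.17,0.05,0.0,0.0,0.0,-0.19],[-0.17,0.05,0.0,0.0,0.0,-0.19],[-0.17,0.05,0.0,0.0,0.0,-0.19],[-0.17,0.05,0.0,0.0,0.0,-0.19],[-0.17,0.05,0.0,0.0,0.0,-0.19]]]
```

View pics/hook.png

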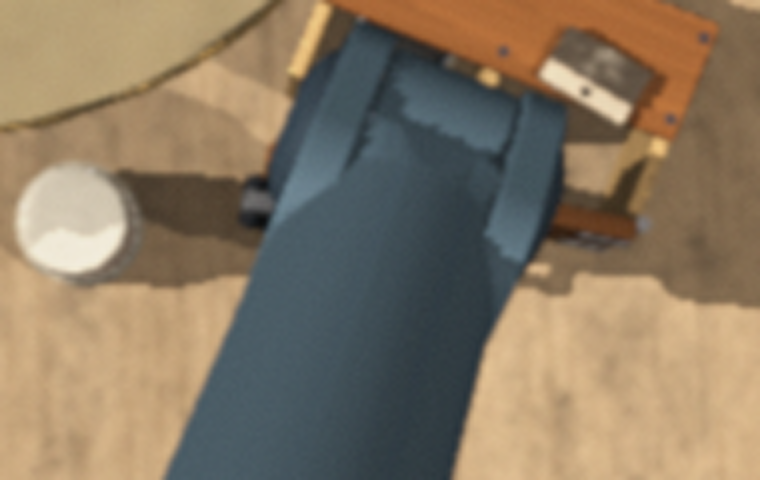

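The arm hides the handle in this view. The visible door end is unmoved and there is no contact force, so I'll pull.

```bash
set -e
python3 -m creep '[[[-0.05,0,0,0,0,0],[-0.08,0.02,0,0,0,-0.1],[-0.08,0.02,0,0,0,-0.1],[-0.08,0.02,0,0,0,-0.1],[-0.08,0.03,0,0,0,-0.1]]]'
python3 -m creep '[[[-0.1,0.03,0,0,0,-0.12],[-0.1,0.03,0,0,0,-0.12],[-0.1,0.03,0,0,0,-0.12],[-0.1,0.03,0,0,0,-0.12],[-0.1,0.03,0,0,0,-0.12]]]'
python3 - <<'E'
from h import *
p,R=state(); print(p,R.as_euler("xyz"))
v=p[:2]-[.545,-.212]; print(np.linalg.norm(v),np.arctan2(v[1],v[0]))
E
```

```text
time: 4.82
tcp_pos: [0.5004, -0.077, 0.0657]
ee_rot: [-3.141, -0.002, 0.107]
force: [0.7, 0.0, -0.3]
gripper_width: -0.0004
grasp_force: 0.3
time: 5.45
tcp_pos: [0.4484, -0.1113, 0.0656]
ee_rot: [3.141, -0.002, 0.578]
force: [0.4, 1.0, 0.1]
gripper_width: 0.0001
grasp_force: 0.3
[ 0.44837453 -0.11127744  0.06557396] [ 3.14113978e+00 -1.73462654e-03  5.78386114e-01]
0.13957619739942462 2.335436740227327
```

```bash
set -e
python3 -m creep '[[[-0.1,0.03,0,0,0,-0.12],[-0.1,0.03,0,0,0,-0.12],[-0.1,0.03,0,0,0,-0.12],[-0.1,0.03,0,0,0,-0.12],[-0.1,0.03,0,0,0,-0.12]]]'
python3 -m creep '[[[-0.1,0.03,0,0,0,-0.12],[-0.1,0.03,0,0,0,-0.12],[-0.1,0.03,0,0,0,-0.12],[0,0,0,0,0,0]]]'
python3 - <<'E'
from h import *
p,R=state(); print(p,R.as_euler("xyz"))
v=p[:2]-[.545,-.212]; print(np.linalg.norm(v),np.arctan2(v[1],v[0]))
E
```

```text
time: 6.08
tcp_pos: [0.4175, -0.1654, 0.0654]
ee_rot: [3.141, -0.001, 1.049]
force: [0.0, 0.9, -0.8]
gripper_width: 0.0003
grasp_force: 0.3
time: 6.58
tcp_pos: [0.4124, -0.2036, 0.0655]
ee_rot: [3.14, 0.0, 1.326]
force: [0.4, -0.2, -0.1]
gripper_width: -0.0002
grasp_force: 0.0
[ 0.41243883 -0.20364143  0.06551137] [3.14008256e+00 3.35974594e-04 1.32565317e+00]
0.13282443019958085 3.0786215728141197
```

```bash
set -e
python3 -m creep '[[[0.03,0,0,0,0,0],[0,0,-0.2,0,0,0],[0,0,-0.3,0,0,0],[0,0,-0.3,0,0,0],[0,0,-0.3,0,0,0]]]' 0
python3 - <<'E'
from h import *
p,R=state(); print(p)
plan(p,R,[((.555,.078,.17),.785),((.555,.078,.10),.785)])
E
```

```text
time: 7.2
tcp_pos: [0.4132, -0.1978, 0.1979]
ee_rot: [-3.141, -0.0, 1.33]
force: [0.3, -0.7, -0.6]
gripper_width: 0.0003
grasp_force: 0.0
[ 0.41321837 -0.19783683  0.1979003 ]
[[[0.42,0.1,0.04,0.0,0.0,0.12],[0.43,0.06,0.04,0.0,0.0,0.11],[0.43,0.02,0.04,0.0,0.0,0.12],[0.43,-0.02,0.04,0.0,0.0,0.11],[0.43,-0.05,0.04,0.0,0.0,0.12]]]
[[[0.41,-0.09,0.03,0.0,0.0,0.11],[0.0,0.0,0.29,0.0,0.0,0.0],[0.0,0.0,0.3,0.0,0.0,0.0]]]
```

```bash
set -e
python3 -m creep '[[[0.42,0.1,0.04,0,0,0.12],[0.43,0.06,0.04,0,0,0.11],[0.43,0.02,0.04,0,0,0.12],[0.43,-0.02,0.04,0,0,0.11],[0.43,-0.05,0.04,0,0,0.12]]]' 1
python3 -m creep '[[[0.41,-0.09,0.03,0,0,0.11],[0,0,0,0,0,0],[0,0,0,0,0,0]]]'
python3 - <<'E'
from h import *
s=arm.snapshot("top"); a=s["frame"][130:280,180:420]; cv2.imwrite("pics/pre.png",cv2.resize(a,(800,500),interpolation=cv2.INTER_CUBIC))
s=arm.snapshot("scene"); a=s["frame"][130:260,130:420]; cv2.imwrite("pics/pre2.png",cv2.resize(a,(800,359),interpolation=cv2.INTER_CUBIC))
p,R=state(); print(p,R.as_euler("xyz"))
plan(p,R,[((.555,.078,.10),.785),((.555,.078,.036),.785)],smax=.2)
E
```

```text
time: 7.82
tcp_pos: [0.532, 0.0341, 0.1727]
ee_rot: [-3.141, -0.0, 0.871]
force: [1.5, -0.6, 0.1]
gripper_width: 0.0852
grasp_force: 0.0
time: 8.2
tcp_pos: [0.5545, 0.0766, 0.1689]
ee_rot: [-3.141, 0.001, 0.789]
force: [-0.9, -0.5, -0.8]
gripper_width: 0.0856
grasp_force: 0.0
[0.55446578 0.07470934 0.16911424] [-3.14155861e+00  1.13717242e-03  7.85309484e-01]
[[[0.01,-0.01,0.19,0.0,0.0,0.0],[0.01,0.0,0.19,0.0,0.0,0.0],[0.0,-0.01,0.2,0.0,0.0,0.0],[0.0,0.0,0.18,0.0,0.0,0.0],[0.0,0.0,0.17,0.0,0.0,0.0]]]
[[[0.0,0.0,0.18,0.0,0.0,0.0]]]
```

View pics/pre.png

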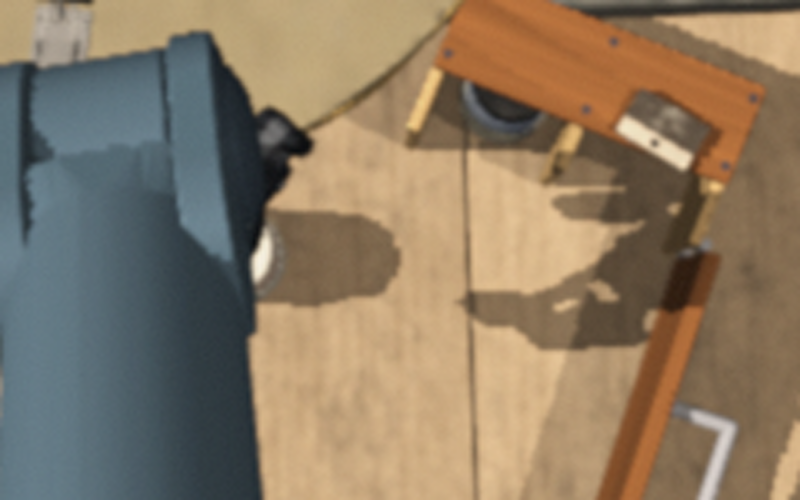

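View pics/pre2.png

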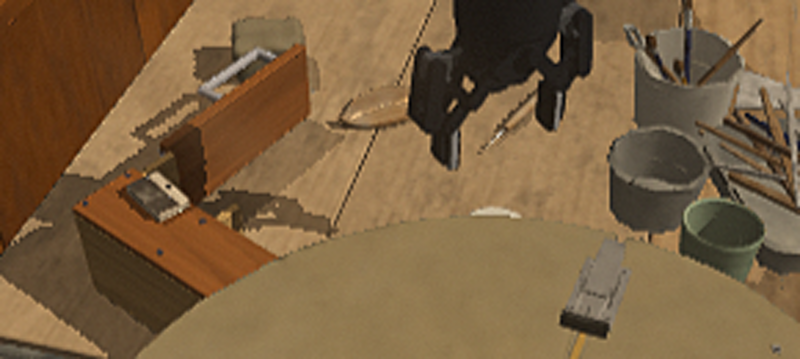

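The door stands open (panel at crop (660,390)). The disc's rim passes in front of the lid in the scene view, so it is about 0.12 m high and close behind the jar. A vertical gripper body would hit it. I'll grasp with the tool tilted 25° towards the robot.

```bash
sed -i 's/for t,yaw in path:/for t,yaw,*tilt in path:/; s/Rt=Ro.from_euler("xyz",\[np.pi,0,yaw\])/Rt=Ro.from_euler("xyz",[np.pi,0,yaw])*Ro.from_rotvec([0,tilt[0] if tilt else 0,0])/' h.py
python3 - <<'E'
from h import *
p,R=state(); th=.436; y=.35
a=np.array([np.cos(y)*np.sin(th),np.sin(y)*np.sin(th),-np.cos(th)]); g=np.array([.557,.079,.036])
plan(p,R,[(g-.13*a,y,th),(g,y,th)],smax=.22)
E
```

```text
[[[-0.12,-0.07,0.04,-0.04,0.18,0.18],[-0.14,-0.05,0.02,-0.04,0.18,0.18],[-0.15,-0.03,0.0,-0.04,0.19,0.19],[0.0,0.0,0.22,0.0,0.0,0.0],[0.0,0.0,0.22,0.0,0.0,0.0]]]
[[[0.0,0.0,0.22,0.0,0.0,0.0],[0.0,0.0,0.21,0.0,0.0,0.0],[0.0,0.0,0.22,0.0,0.0,0.0]]]
```

```bash
set -e
python3 -m creep '[[[-0.12,-0.07,0.04,-0.04,0.18,0.18],[-0.14,-0.05,0.02,-0.04,0.18,0.18],[-0.15,-0.03,0,-0.04,0.19,0.19],[0,0,0,0,0,0],[0,0,0,0,0,0]]]' 1
python3 - <<'E'
from h import *
p,R=state(); th=.436; y=.35; print(p,R.apply([0,0,1]))
a=np.array([np.cos(y)*np.sin(th),np.sin(y)*np.sin(th),-np.cos(th)]); g=np.array([.557,.079,.036])
plan(p,R,[(g,y,th)],smax=.16)
E
```

```text
time: 8.93
tcp_pos: [0.5066, 0.0601, 0.1559]
ee_rot: [3.134, -0.401, 0.39]
force: [1.3, 0.6, 1.1]
gripper_width: 0.0855
grasp_force: 0.0
[0.50656193 0.06014504 0.15586403] [ 0.36388236  0.14158955 -0.92062046]
[[[0.0,0.0,0.16,0.0,0.01,0.01],[0.0,0.0,0.16,0.0,0.01,0.01],[0.0,0.0,0.16,0.0,0.0,0.01],[0.0,0.0,0.15,0.0,0.01,0.0],[0.0,0.0,0.16,0.0,0.0,0.01]]]
[[[0.0,0.0,0.15,-0.01,0.01,0.0],[0.0,0.0,0.16,0.0,0.0,0.01]]]
```

```bash
set -e
python3 -m creep '[[[0,0,0.16,0,0.01,0.01],[0,0,0.16,0,0.01,0.01],[0,0,0.16,0,0,0.01],[0,0,0.16,0,0.01,0],[0,0,0.1,0,0,0.01]]]'
python3 -m creep '[[[0,0,0.1,0,0.01,0],[0,0,0.1,0,0,0],[0,0,0.15,0,0,0],[0,0,0,0,0,0]]]'
```

```text
time: 9.55
tcp_pos: [0.5417, 0.0746, 0.0738]
ee_rot: [-3.135, -0.425, 0.356]
force: [-1.0, -0.5, -0.5]
gripper_width: 0.0851
grasp_force: 0.0
time: 10.05
tcp_pos: [0.5556, 0.0805, 0.0346]
ee_rot: [-3.133, -0.43, 0.355]
force: [0.4, 0.4, 0.7]
gripper_width: 0.0854
grasp_force: 0.0
```

```bash
set -e
python3 -m creep '[[[0,0,0,0,0,0],[0,0,0,0,0,0],[0,0,0,0,0,0],[0,0,0,0,0,0]]]' 0
python3 - <<'E'
from h import *
p,R=state(); print(p)
# cupboard frame
o=np.array([.587,-.125]); th=-.45; X=np.array([np.cos(th),np.sin(th)]); Y=np.array([-np.sin(th),np.cos(th)])
t=.436
def tgt(x,y,z): return (*(o+X*x+Y*y),z)
# yaw of tool x = inward = -.45 ; TCP sits a bit off the jar axis as grasped; jar axis offset ~2mm
z=p[2]
print(tgt(-.12,-.0465,z),tgt(-.015,-.0465,z))
plan(p,R,[((p[0]-.09,p[1]-.03,z+.03),.25,t),(tgt(-.15,-.0465,z+.03),-.45,t),(tgt(-.05,-.0465,z+.005),-.45,t)],smax=.3)
E
```

```text
time: 10.55
tcp_pos: [0.5561, 0.0799, 0.0365]
ee_rot: [-3.136, -0.434, 0.356]
force: [-2.4, -1.0, 7.3]
gripper_width: 0.0633
grasp_force: 66.7
[0.55611005 0.07989345 0.03654421]
(np.float64(0.45872045038150655), np.float64(-0.11467492616605185), np.float64(0.036544213706358866)) (np.float64(0.5532673961285376), np.float64(-0.16034630724773102), np.float64(0.036544213706358866))
[[[-0.2,-0.01,-0.19,-0.02,0.0,0.04],[-0.21,0.0,-0.18,-0.02,0.0,0.04],[-0.2,0.01,-0.19,-0.02,0.0,0.04],[-0.14,0.29,-0.06,-0.09,0.0,0.2],[-0.09,0.31,-0.04,-0.1,0.0,0.2]]]
[[[-0.04,0.32,-0.02,-0.09,0.0,0.21],[0.02,0.32,0.0,-0.1,0.0,0.2],[0.22,0.0,0.18,0.0,0.0,0.0],[0.22,0.0,0.18,0.0,0.0,0.0],[0.23,0.0,0.18,0.0,0.0,0.0]]]
```

```bash
set -e
python3 -m creep '[[[-0.2,-0.01,-0.19,-0.02,0,0.04],[-0.21,0,-0.18,-0.02,0,0.04],[-0.2,0.01,-0.19,-0.02,0,0.04],[0,0,0,0,0,0]]]'
python3 - <<'E'
from h import *
s=arm.snapshot("scene"); a=s["frame"][130:260,160:400]; cv2.imwrite("pics/grip.png",cv2.resize(a,(800,433),interpolation=cv2.INTER_CUBIC))
p,R=state(); print(p,R.as_euler("xyz"))
E
```

```text
time: 11.05
tcp_pos: [0.4605, 0.0498, 0.0643]
ee_rot: [-3.136, -0.425, 0.253]
force: [0.1, -0.5, -2.9]
gripper_width: 0.0638
grasp_force: 68.0
[0.46304207 0.05013798 0.06508291] [-3.13747245 -0.42799524  0.25307668]
```

View pics/grip.png

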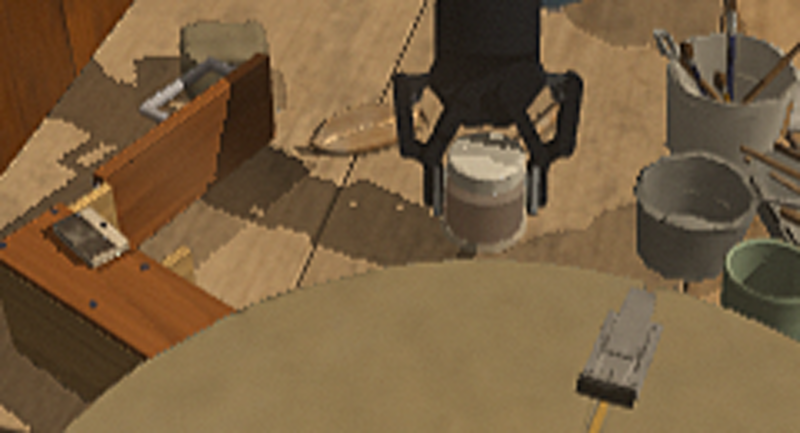

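The jar is gripped, upright and off the table, with its lid at about crop (487,155). The door is still wide open.

```bash
set -e
python3 - <<'E'
from h import *
s=arm.snapshot("scene"); print("lid",cast(s,(160+487/3.333-.35,130+157/3.333-.35),.101))
p,R=state(); print(p)
o=np.array([.587,-.125]); th=-.45; X=np.array([np.cos(th),np.sin(th)]); Y=np.array([-np.sin(th),np.cos(th)])
t=.436
def tgt(x,y,z): return (*(o+X*x+Y*y),z)
plan(p,R,[(tgt(-.14,-.045,.066),-.45,t),(tgt(-.06,-.045,.066),-.45,t)],smax=.25,tmax=.15)
E
```

```text
lid [0.46676901 0.05255009 0.101     ]
[0.46478177 0.0503751  0.06559807]
[[[-0.08,0.2,-0.04,-0.06,0.0,0.14],[-0.05,0.21,-0.03,-0.06,0.0,0.13],[-0.03,0.21,-0.02,-0.06,0.0,0.14],[-0.01,0.22,0.0,-0.07,0.0,0.13],[0.01,0.22,0.01,-0.06,0.01,0.14]]]
[[[0.03,0.21,0.01,-0.07,0.0,0.13],[0.2,0.0,0.09,0.0,0.0,0.0],[0.2,0.0,0.1,0.0,0.0,0.0],[0.21,0.0,0.09,0.0,0.0,0.0]]]
```

```bash
set -e
python3 -m creep '[[[-0.08,0.2,-0.04,-0.06,0,0.14],[-0.05,0.21,-0.03,-0.06,0,0.13],[-0.03,0.21,-0.02,-0.06,0,0.14],[-0.01,0.22,0,-0.07,0,0.13],[0.01,0.22,0.01,-0.06,0.01,0.14]]]'
python3 -m creep '[[[0.03,0.21,0.01,-0.07,0,0.13],[0.2,0,0.09,0,0,0],[0.2,0,0.1,0,0,0],[0.21,0,0.09,0,0,0],[0,0,0,0,0,0]]]'
python3 - <<'E'
from h import *
s=arm.snapshot("scene"); f=s["frame"]; a=f[150:260,130:330]; cv2.imwrite("pics/bay.png",cv2.resize(a,(800,440),interpolation=cv2.INTER_CUBIC))
s=arm.snapshot("top"); cv2.imwrite("pics/bay_top.png",cv2.resize(s["frame"][120:270,250:440],(760,600),interpolation=cv2.INTER_CUBIC))
p,R=state(); print(p,R.as_euler("xyz"))
o=np.array([.587,-.125]); th=-.45; X=np.array([np.cos(th),np.sin(th)]); Y=np.array([-np.sin(th),np.cos(th)]); print("cup",(p[:2]-o)@X,(p[:2]-o)@Y)
E
```

```text
time: 11.78
tcp_pos: [0.4488, -0.0799, 0.0663]
ee_rot: [-3.137, -0.436, -0.337]
force: [-0.9, -0.4, -3.5]
gripper_width: 0.063
grasp_force: 68.0
time: 12.4
tcp_pos: [0.5195, -0.1406, 0.0677]
ee_rot: [3.139, -0.439, -0.448]
force: [-0.2, 0.1, -3.5]
gripper_width: 0.0638
grasp_force: 67.9
[ 0.51549621 -0.13941291  0.06604267] [ 3.13836279 -0.43331076 -0.44714416]
cup -0.058116265292247865 -0.04407974427476302
```

View pics/bay.png

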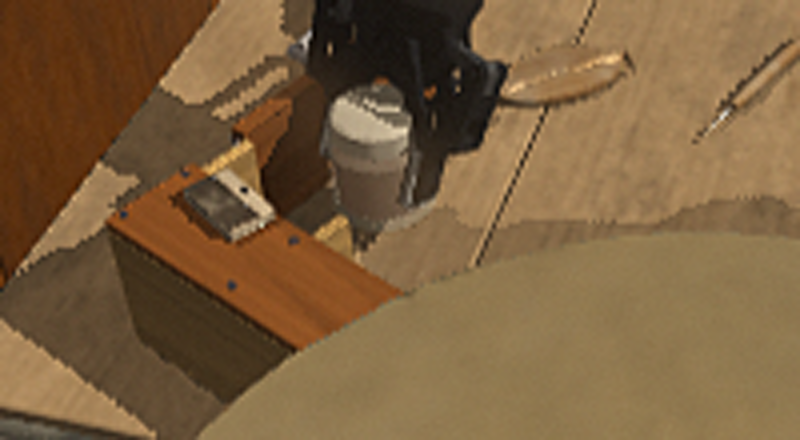

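```bash
python3 - <<'E'
import cv2,numpy as np
from h import *
s=arm.snapshot("top"); f=s["frame"]
# tile by saturation on the wooden top; wood top by colour
h=cv2.cvtColor(f,cv2.COLOR_BGR2HSV)
m=((h[...,0]<13)&(h[...,1]>130)&(h[...,2]>60)).astype(np.uint8); m[:120]=0;m[:, :290]=0;m[230:]=0;m[:,440:]=0
for ct in cv2.findContours(m,0,1)[0]:
    if cv2.contourArea(ct)>60: print(cv2.contourArea(ct),cv2.boxPoints(cv2.minAreaRect(ct)).round(1).tolist())
E
```

```text
62.5 [[382.1000061035156, 228.89999389648438], [384.20001220703125, 205.39999389648438], [391.20001220703125, 206.0], [389.0, 229.5]]
```

```bash
python3 - <<'E'
from h import *
s=arm.snapshot("scene")
o=np.array([.587,-.125]); th=-.45; X=np.array([np.cos(th),np.sin(th)]); Y=np.array([-np.sin(th),np.cos(th)])
for n,uv,z in (("wallR front top",(250,142),.096),("divider front",(347,216),.096),("lid",(371,122),.101),("BR",(110,224),.096),("FR top",(188,166),.096),("tile centre",(227,203),.105)):
    q=cast(s,(130+uv[0]/4-.4,150+uv[1]/4-.4),z)[:2]; print(n,q.round(4),"cup",((q-o)@X).round(4),((q-o)@Y).round(4))
p,R=state()
def tgt(x,y,z): return (*(o+X*x+Y*y),z)
plan(p,R,[(tgt(-.024,-.046,.066),-.45,.436),(tgt(-.022,-.046,.0385),-.45,.436)],smax=.12)
E
```

```text
wallR front top [ 0.5591 -0.2021] cup 0.0084 -0.0816
divider front [ 0.606  -0.1229] cup 0.0162 0.0101
lid [ 0.5291 -0.1368] cup -0.047 -0.0358
BR [ 0.6455 -0.2486] cup 0.1064 -0.0858
FR top [ 0.5885 -0.2281] cup 0.0462 -0.0922
tile centre [ 0.6218 -0.1871] cup 0.0583 -0.0408
[[[0.09,0.0,0.04,0.0,0.0,0.0],[0.09,0.01,0.04,0.0,0.0,0.0],[0.09,0.0,0.04,0.0,0.0,0.0],[-0.04,0.0,0.11,0.0,0.0,0.0],[-0.04,0.0,0.11,0.0,0.0,0.0]]]
```

```bash
set -e
python3 -m creep '[[[0.08,0.01,0.04,0,0,0],[0.08,0.01,0.04,0,0,0],[0.08,0.01,0.04,0,0,0],[0,0,0,0,0,0]]]'
python3 - <<'E'
from h import *
o=np.array([.587,-.125]); th=-.45; X=np.array([np.cos(th),np.sin(th)]); Y=np.array([-np.sin(th),np.cos(th)])
p,R=state(); print(p,"cup",(p[:2]-o)@X,(p[:2]-o)@Y)
def tgt(x,y,z): return (*(o+X*x+Y*y),z)
plan(p,R,[(tgt(-.026,-.047,.038),-.45,.436)],smax=.07)
E
```

```text
time: 13.1
tcp_pos: [0.5448, -0.1579, 0.0665]
ee_rot: [3.139, -0.438, -0.448]
force: [0.9, 1.3, -0.3]
gripper_width: 0.0636
grasp_force: 67.9
[ 0.54479566 -0.15794593  0.06652859] cup -0.023672435044479658 -0.048023499424931934
[[[-0.04,0.0,0.07,0.0,0.0,0.0],[-0.04,0.0,0.07,0.0,0.0,0.0],[-0.04,-0.01,0.07,0.0,0.0,0.0]]]
```

```bash
set -e
python3 -m creep '[[[-0.04,-0.01,0.07,0,0,0],[-0.04,0,0.07,0,0,0]]]'
python3 -m creep '[[[-0.03,0,0.05,0,0,0],[0,0,0,0,0,0]]]'
python3 - <<'E'
from h import *
s=arm.snapshot("scene"); a=s["frame"][150:260,130:330]; cv2.imwrite("pics/bay2.png",cv2.resize(a,(800,440),interpolation=cv2.INTER_CUBIC))
o=np.array([.587,-.125]); th=-.45; X=np.array([np.cos(th),np.sin(th)]); Y=np.array([-np.sin(th),np.cos(th)])
p,R=state(); print(p,"cup",(p[:2]-o)@X,(p[:2]-o)@Y,arm.get_obs()["force"])
E
```

```text
time: 13.35
tcp_pos: [0.5429, -0.155, 0.0467]
ee_rot: [3.139, -0.436, -0.447]
force: [-0.3, 1.0, -2.3]
gripper_width: 0.0634
grasp_force: 68.1
time: 13.6
tcp_pos: [0.5399, -0.1545, 0.0383]
ee_rot: [3.139, -0.432, -0.448]
force: [0.1, 1.7, -3.6]
gripper_width: 0.0632
grasp_force: 68.1
[ 0.54016493 -0.15455038  0.03862679] cup -0.02931910262646288 -0.04698019495462107 [-0.17020309  0.75623246 -2.71909405]
```

View pics/bay2.png

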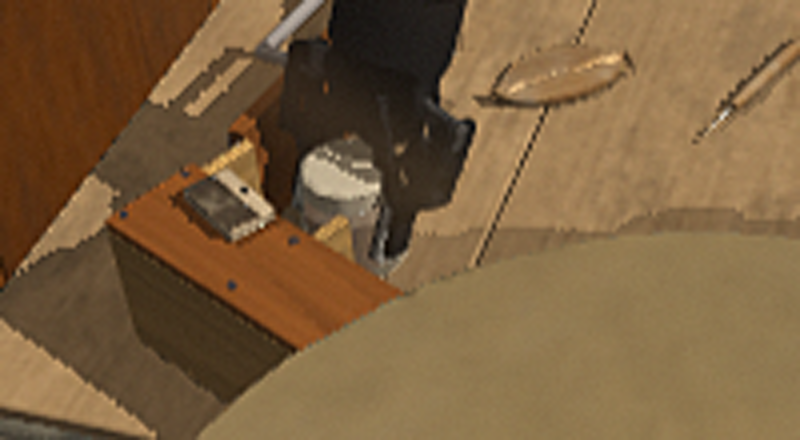

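The jar stands in the mouth of the bay between the right wall and the divider, with its lid at crop (342,165). I'll lower it the last 2 mm and release it with the fingers only partly open.

```bash
set -e
python3 -m creep '[[[-0.01,0,0.02,0,0,0],[0,0,0,0,0,0]]]'
python3 -m creep '[[[0,0,0,0,0,0],[0,0,0,0,0,0],[0,0,0,0,0,0]]]' 0.84
python3 -m creep '[[[0,0,-0.08,0,0,0],[0,0,-0.15,0,0,0],[0,0,-0.25,0,0,0],[0,0,-0.3,0,0,0],[0,0,0,0,0,0]]]'
python3 - <<'E'
from h import *
s=arm.snapshot("scene"); a=s["frame"][150:260,130:330]; cv2.imwrite("pics/bay3.png",cv2.resize(a,(800,440),interpolation=cv2.INTER_CUBIC))
s=arm.snapshot("top"); cv2.imwrite("pics/bay3t.png",cv2.resize(s["frame"][120:270,240:440],(800,600),interpolation=cv2.INTER_CUBIC))
E
```

```text
time: 13.9
tcp_pos: [0.5413, -0.1547, 0.0368]
ee_rot: [3.139, -0.435, -0.448]
force: [0.3, 1.8, -3.3]
gripper_width: 0.0634
grasp_force: 68.2
time: 14.28
tcp_pos: [0.542, -0.1541, 0.0373]
ee_rot: [3.14, -0.436, -0.447]
force: [1.2, 4.7, 0.5]
gripper_width: 0.0712
grasp_force: 0.0
time: 14.9
tcp_pos: [0.5077, -0.1375, 0.1226]
ee_rot: [3.14, -0.44, -0.447]
force: [-0.4, 0.5, -0.9]
gripper_width: 0.0714
grasp_force: 0.0
```

View pics/bay3.png

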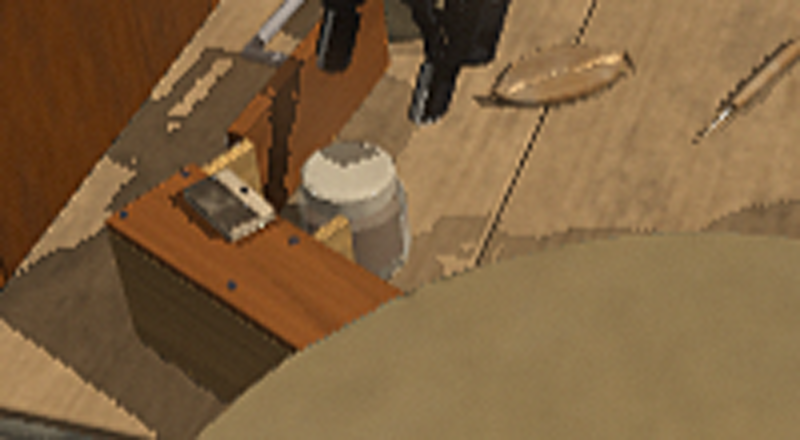

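The jar stands upright and free in the bay mouth, with its lid at crop (349,172). Next I'll push it in with the fingers shut. All my picture views are used, so the remaining checks are numeric.

```bash
cat >> h.py <<'E'
o=np.array([.587,-.125]); th=-.45; X=np.array([np.cos(th),np.sin(th)]); Y=np.array([-np.sin(th),np.cos(th)])
def tgt(x,y,z): return (*(o+X*x+Y*y),z)
def cup(q): return np.round([(q[:2]-o)@X,(q[:2]-o)@Y],4)
def lid(s,box,z=.072):
    x0,y0,x1,y1=box; h=cv2.cvtColor(s["frame"],cv2.COLOR_BGR2HSV)[y0:y1,x0:x1]
    m=((h[...,1]<75)&(h[...,2]>120)).astype(np.uint8)
    for ct in cv2.findContours(m,0,1)[0]:
        if cv2.contourArea(ct)>80:
            x,y,w,hh=cv2.boundingRect(ct); u=(x0+x+w/2-.5,y0+y+hh/2-.5); print("blob",u,w,hh,cup(cast(s,u,z)))
E
python3 - <<'E'
from h import *
s=arm.snapshot("scene"); lid(s,(200,180,240,205)); print("eye",cup(cast(s,(216.9,192.6),.072)))
p,R=state(); print(cup(p))
plan(p,R,[(tgt(-.108,-.046,.125),-.45,.436),(tgt(-.108,-.046,.045),-.45,.436),(tgt(-.007,-.046,.045),-.45,.436)],smax=.15)
E
```

```text
blob (218.5, 195.5) 26 18 [-0.0237 -0.0286]
eye [-0.0286 -0.0393]
[-0.0669 -0.0471]
[[[-0.15,0.0,-0.09,0.0,0.0,0.0],[-0.14,-0.01,-0.09,0.0,0.0,0.0],[-0.06,0.0,0.12,0.0,0.0,0.0],[-0.06,0.0,0.12,0.0,0.0,0.0],[-0.05,0.0,0.12,0.0,0.0,0.0]]]
[[[-0.06,0.0,0.12,0.0,0.0,0.0],[-0.05,0.0,0.12,0.0,0.0,0.0],[0.13,0.0,0.06,0.0,0.0,0.0],[0.13,0.0,0.06,0.0,0.0,0.0],[0.12,0.0,0.06,0.0,0.0,0.0]]]
[[[0.13,0.0,0.06,0.0,0.0,0.0],[0.12,0.0,0.06,0.0,0.0,0.0],[0.13,0.0,0.06,0.0,0.0,0.0]]]
```

```bash
set -e
python3 -m creep '[[[-0.15,0,-0.09,0,0,0],[-0.14,0,-0.09,0,0,0],[0,0,0,0,0,0],[0,0,0,0,0,0]]]' 0
python3 -m creep '[[[-0.06,0,0.12,0,0,0],[-0.06,0,0.12,0,0,0],[-0.05,0,0.12,0,0,0],[-0.06,0,0.12,0,0,0],[-0.05,0,0.12,0,0,0]]]'
python3 -m creep '[[[0,0,0,0,0,0],[0.09,0,0.04,0,0,0],[0.05,0,0.02,0,0,0],[0.05,0,0.02,0,0,0],[0.05,0,0.02,0,0,0]]]'
python3 - <<'E'
from h import *
s=arm.snapshot("scene"); lid(s,(190,180,240,205))
p,R=state(); print(cup(p),p[2],R.as_euler("xyz"))
E
```

```text
time: 15.55
tcp_pos: [0.4704, -0.1212, 0.1253]
ee_rot: [3.138, -0.436, -0.449]
force: [-0.1, -0.2, 0.0]
gripper_width: 0.0003
grasp_force: 0.0
time: 16.18
tcp_pos: [0.4706, -0.1214, 0.046]
ee_rot: [3.139, -0.433, -0.45]
force: [6.0, -5.4, 3.4]
gripper_width: 0.0002
grasp_force: 0.0
time: 16.8
tcp_pos: [0.498, -0.1335, 0.048]
ee_rot: [3.138, -0.433, -0.447]
force: [-1.8, -0.2, 1.3]
gripper_width: 0.0001
grasp_force: 1.0
blob (216.5, 195.5) 26 18 [-0.0206 -0.0322]
[-0.0753 -0.0464] 0.04837403050178304 [ 3.13798579 -0.43446921 -0.44716676]
```

```bash
set -e
python3 -m creep '[[[0.06,0,0.03,0,0,0],[0.06,0,0.03,0,0,0],[0.06,0,0.03,0,0,0],[0.06,0,0.03,0,0,0]]]'
python3 - <<'E'
from h import *
s=arm.snapshot("scene"); lid(s,(180,180,240,205))
p,R=state(); print(cup(p),p[2])
E
```

```text
time: 17.35
tcp_pos: [0.5275, -0.148, 0.047]
ee_rot: [3.138, -0.434, -0.448]
force: [-2.1, 1.1, 1.8]
gripper_width: 0.0002
grasp_force: 0.9
blob (208.0, 199.0) 25 11 [ 0.0011 -0.0383]
[-0.042  -0.0466] 0.04760622893440715
```

```bash
set -e
python3 -m creep '[[[0.06,0,0.03,0,0,0],[0.06,0,0.03,0,0,0],[0.06,0,0.03,0,0,0],[0.05,0,0.02,0,0,0],[0.04,0,0.02,0,0,0]]]'
python3 -m creep '[[[0,0,0,0,0,0]]]'
python3 - <<'E'
from h import *
p,R=state(); print(cup(p),p[2])
plan(p,R,[(tgt(-.15,-.046,.048),-.45,.436)],smax=.4)
E
```

```text
time: 18.02
tcp_pos: [0.5597, -0.1635, 0.0464]
ee_rot: [3.138, -0.434, -0.447]
force: [-1.3, -0.5, 0.6]
gripper_width: -0.0004
grasp_force: 0.6
time: 18.15
tcp_pos: [0.5601, -0.1637, 0.0467]
ee_rot: [3.138, -0.435, -0.448]
force: [0.7, 0.6, -1.2]
gripper_width: -0.0002
grasp_force: 0.0
[-0.0074 -0.0466] 0.046721923811978545
[[[-0.36,0.0,-0.17,0.0,0.0,0.0],[-0.36,0.0,-0.17,0.0,0.0,0.0],[-0.35,-0.01,-0.17,0.0,0.0,0.0]]]
```

```bash
set -e
python3 -m creep '[[[-0.1,0,-0.05,0,0,0],[-0.3,0,-0.14,0,0,0],[-0.3,0,-0.14,0,0,0],[0,0.0,-0.4,0,0,0],[0,-0.3,-0.4,0,0,0]]]'
python3 -m creep '[[[0,-0.45,-0.2,0,0,0],[0,-0.45,-0.1,0,0,0],[0,-0.45,0,0,0,0],[0,0,0,0,0,0]]]'
python3 - <<'E'
from h import *
s=arm.snapshot("scene"); lid(s,(170,180,240,215))
p,R=state(); print(p)
s=arm.snapshot("top"); f=s["frame"]; h=cv2.cvtColor(f,cv2.COLOR_BGR2HSV)
m=((h[...,0]<12)&(h[...,1]>140)).astype(np.uint8); m[:120]=0;m[:,:290]=0;m[300:]=0;m[:,430:]=0
for ct in cv2.findContours(m,0,1)[0]:
    if cv2.contourArea(ct)>50:
        b=cv2.boxPoints(cv2.minAreaRect(ct)); print(cv2.contourArea(ct),b.round(1).tolist(),[cast(s,u,.09)[:2].round(3).tolist() for u in b])
g=((h[...,1]<60)&(h[...,2]>110)).astype(np.uint8); g[:190]=0;g[:,:340]=0;g[300:]=0;g[:,440:]=0
for ct in cv2.findContours(g,0,1)[0]:
    if cv2.contourArea(ct)>15:
        b=cv2.boxPoints(cv2.minAreaRect(ct)); print("grey",cv2.contourArea(ct),b.round(1).tolist(),[cast(s,u,.073)[:2].round(3).tolist() for u in b])
l=((h[...,1]<80)&(h[...,2]>100)).astype(np.uint8)[160:215,335:410]; print("\n".join("".join(".#"[v] for v in r) for r in l))
E
```

```text
time: 18.77
tcp_pos: [0.4644, -0.1028, 0.0871]
ee_rot: [3.125, -0.431, -0.44]
force: [-0.1, 0.2, -0.1]
gripper_width: 0.0001
grasp_force: 0.0
time: 19.27
tcp_pos: [0.5237, 0.0474, 0.1135]
ee_rot: [3.123, -0.434, -0.424]
force: [0.5, -1.3, 0.3]
gripper_width: 0.0004
grasp_force: 0.0
[0.52179099 0.04410595 0.11292491]
grey 144.0 [[393.8999938964844, 293.70001220703125], [395.0, 250.5], [414.5, 251.0], [413.3999938964844, 294.20001220703125]] [[0.363, -0.216], [0.451, -0.222], [0.449, -0.262], [0.361, -0.255]]
.....................................##.#..................................
.....................................#####.##..............................
......................................##########...........................
......................................###.#######..........................
........#........................#################.........................
................................####################.......................
...............................#####################.......................
...............................####################....
[... 2892 characters left out ...]
................
................................................##.........................
...........................................................................
...........................................................................
...........................................................................
...........................................................................
...........................................................................
...........................................................................
...........................................................................
...........................................................................
```

```bash
set -e
python3 - <<'E'
from h import *
s=arm.snapshot("top")
for z in (.03,.06): print(cup(cast(s,(364,192.5),z)), cup(cast(s,(351.5,180),z)),cup(cast(s,(383,183),z)))
p,R=state()
p,R=plan(p,R,[((.45,-.02,.2),-.0,.3),((.405,-.229,.2),1.48),((.405,-.229,.12),1.48)],smax=.4)
E
```

```text
[ 0.0108 -0.0459] [ 0.0249 -0.0102] [ 0.0465 -0.0752]
[ 0.0058 -0.0424] [ 0.0195 -0.0078] [ 0.0405 -0.0708]
[[[0.01,0.24,-0.26,0.07,-0.05,-0.17],[-0.04,0.22,-0.27,0.08,-0.05,-0.18],[-0.08,0.2,-0.29,0.07,-0.06,-0.17],[-0.04,0.19,-0.01,0.03,-0.03,-0.21],[-0.07,0.18,-0.01,0.03,-0.03,-0.21]]]
[[[-0.1,0.17,-0.02,0.03,-0.03,-0.21],[-0.13,0.15,-0.02,0.03,-0.03,-0.21],[-0.15,0.13,-0.02,0.03,-0.04,-0.21],[-0.17,0.1,-0.01,0.04,-0.03,-0.21],[-0.19,0.07,-0.01,0.03,-0.03,-0.2]]]
[[[-0.19,0.04,-0.01,0.04,-0.04,-0.21],[-0.2,0.01,-0.01,0.03,-0.03,-0.2],[0.0,0.0,0.33,0.0,0.0,0.0],[0.0,0.0,0.33,0.0,0.0,0.0]]]
```

```bash
set -e
python3 -m creep '[[[0.01,0.24,-0.26,0.07,-0.05,-0.17],[-0.04,0.22,-0.27,0.08,-0.05,-0.18],[-0.08,0.2,-0.29,0.07,-0.06,-0.17],[-0.04,0.19,-0.01,0.03,-0.03,-0.21],[-0.07,0.18,-0.01,0.03,-0.03,-0.21]]]'
python3 -m creep '[[[-0.1,0.17,-0.02,0.03,-0.03,-0.21],[-0.13,0.15,-0.02,0.03,-0.03,-0.21],[-0.15,0.13,-0.02,0.03,-0.04,-0.21],[-0.17,0.1,-0.01,0.04,-0.03,-0.21],[-0.19,0.07,-0.01,0.03,-0.03,-0.2]]]'
python3 -m creep '[[[-0.19,0.04,-0.01,0.04,-0.04,-0.21],[-0.2,0.01,-0.01,0.03,-0.03,-0.2],[0,0,0,0,0,0]]]'
python3 - <<'E'
from h import *
p,R=state(); print(p,R.as_euler("xyz"))
p,R=plan(p,R,[((.405,-.229,.12),1.48),((.405,-.229,.064),1.48)],smax=.15)
E
```

```text
time: 20.05
tcp_pos: [0.4704, -0.0461, 0.1638]
ee_rot: [3.104, -0.233, 0.22]
force: [0.1, 0.5, 0.1]
gripper_width: -0.0003
grasp_force: 0.0
time: 20.68
tcp_pos: [0.4275, -0.155, 0.1676]
ee_rot: [3.103, -0.069, 1.047]
force: [-0.9, 0.1, -0.1]
gripper_width: 0.0003
grasp_force: 0.0
time: 21.05
tcp_pos: [0.4039, -0.1961, 0.1763]
ee_rot: [3.137, -0.008, 1.359]
force: [0.2, 0.2, 0.8]
gripper_width: 0.0004
grasp_force: 0.0
[ 0.40393148 -0.19606417  0.17632845] [ 3.13732404 -0.00797081  1.35861226]
[[[-0.07,0.02,0.12,0.0,0.0,-0.04],[-0.07,0.01,0.12,0.0,0.0,-0.04],[-0.07,0.01,0.11,0.0,0.0,-0.04],[-0.06,0.01,0.12,0.01,-0.01,-0.03],[0.0,0.0,0.12,0.0,0.0,0.0]]]
[[[0.0,0.0,0.11,0.0,0.0,0.0],[0.0,0.0,0.12,0.0,0.0,0.0],[0.0,0.0,0.11,0.0,0.0,0.0]]]
```

```bash
set -e
python3 -m creep '[[[-0.07,0.02,0,0,0,-0.04],[-0.07,0.01,0.06,0,0,-0.04],[-0.07,0.01,0.1,0,0,-0.04],[-0.06,0.01,0.12,0.01,-0.01,-0.03],[0,0,0,0,0,0]]]'
python3 - <<'E'
from h import *
p,R=state(); print(p,R.as_euler("xyz"))
p,R=plan(p,R,[((.405,-.229,.12),1.48),((.405,-.229,.064),1.48)],smax=.15)
E
```

```text
time: 21.68
tcp_pos: [0.3846, -0.2162, 0.1625]
ee_rot: [3.127, 0.008, 1.479]
force: [-0.8, 0.0, 0.3]
gripper_width: 0.0001
grasp_force: 0.0
[ 0.38460785 -0.21617542  0.16250272] [3.12734146 0.00761081 1.47887775]
[[[-0.03,0.06,0.12,0.01,0.0,0.0],[-0.03,0.06,0.12,0.0,0.0,0.0],[-0.03,0.06,0.12,0.01,0.01,0.0],[0.0,0.0,0.12,0.0,0.0,0.0],[0.0,0.0,0.11,0.0,0.0,0.0]]]
[[[0.0,0.0,0.12,0.0,0.0,0.0],[0.0,0.0,0.11,0.0,0.0,0.0]]]
```

```bash
python3 -m creep '[[[0,0,0,0,0,0],[0,0,0,0,0,0]]]'; python3 - <<'E'
from h import *
q=arm.get_obs(); print(np.round(q["joint_pos"],3),q["tcp_pos"])
E
```

```text
time: 21.92
tcp_pos: [0.3866, -0.2169, 0.1639]
ee_rot: [3.124, 0.008, 1.479]
force: [-0.7, -0.0, 0.1]
gripper_width: 0.0001
grasp_force: 0.0
[-1.276 -0.411  1.57   2.212  0.51   0.974 -0.093] [ 0.38662465 -0.21692077  0.16389947]
```

The redundant arm has drifted to its limits on joints 2 and 3. I'll back out to an easier pose and check the joints. Then I'll push the door's outside face nearer the hinge, about 70 mm out, where reach is better.

```bash
set -e
python3 -m creep '[[[0.1,0.1,-0.2,0,0,0],[0.2,0.2,-0.2,0,0,0],[0.2,0.2,-0.2,0,0,0],[0.2,0.3,-0.2,0,0,0],[0.2,0.3,0,0,0,0]]]'
python3 - <<'E'
from h import *
q=arm.get_obs(); print(np.round(q["joint_pos"],3),q["tcp_pos"])
p,R=state(); plan(p,R,[((.55,-.05,.28),1.45)])
E
```

```text
time: 22.55
tcp_pos: [0.5117, -0.1147, 0.2732]
ee_rot: [3.104, 0.01, 1.481]
force: [0.4, 0.4, 1.2]
gripper_width: 0.0002
grasp_force: 0.0
[-1.631 -0.411  1.569  1.943  0.46   1.2   -0.314] [ 0.51168216 -0.11468058  0.27322554]
[[[0.28,0.14,-0.03,0.02,0.01,0.02],[0.29,0.13,-0.02,0.03,0.0,0.02]]]
```

```bash
set -e
python3 -m creep '[[[0.05,0.25,-0.1,0.01,0,0.01],[0.05,0.25,-0.1,0.01,0,0.01],[0.05,0.25,-0.1,0.01,0,0],[0.05,0.25,-0.1,0,0,0],[0.05,0.25,0,0,0,0]]]'
python3 -m creep '[[[0.05,0.25,0,0,0,0],[0.05,0.25,0,0,0,0],[0.05,0.25,0,0,0,0],[0.05,0.25,0,0,0,0],[0.05,0.25,0,0,0,0]]]'
python3 - <<'E'
from h import *
q=arm.get_obs(); print(np.round(q["joint_pos"],3),q["tcp_pos"],q["ee_rot"])
E
```

```text
time: 23.18
tcp_pos: [0.5697, -0.085, 0.3618]
ee_rot: [3.056, 0.014, 1.464]
force: [-0.4, -0.1, 0.4]
gripper_width: -0.0003
grasp_force: 0.0
time: 23.8
tcp_pos: [0.611, -0.0588, 0.4084]
ee_rot: [2.969, 0.015, 1.464]
force: [0.9, 0.0, 0.3]
gripper_width: -0.0002
grasp_force: 0.0
[-1.843 -0.41   1.57   1.653  0.496  1.344 -0.423] [ 0.61095355 -0.05878087  0.40843592] [2.96858632 0.01511578 1.46447776]
```

```bash
python3 - <<'E'
from h import *
p,R=state(); plan(p,R,[((.5,.3,.38),2.1),((.42,.68,.38),2.57)],smax=.3,tmax=.15)
E
```

```text
[[[0.29,-0.13,0.0,0.02,0.01,-0.08],[0.29,-0.11,0.0,0.02,0.01,-0.08],[0.3,-0.09,0.01,0.02,0.01,-0.08],[0.31,-0.07,0.01,0.02,0.01,-0.08],[0.31,-0.05,0.01,0.02,0.01,-0.08]]]
[[[0.31,-0.03,0.02,0.02,0.01,-0.08],[0.31,-0.01,0.02,0.02,0.01,-0.08],[0.31,0.01,0.02,0.02,0.01,-0.08],[0.31,0.04,0.02,0.02,0.01,-0.08],[0.31,0.05,0.02,0.03,0.0,-0.08]]]
[[[0.28,0.09,0.0,0.0,0.0,-0.05],[0.28,0.1,0.0,0.0,0.0,-0.06],[0.27,0.12,0.0,0.0,0.0,-0.05],[0.27,0.13,0.0,0.0,0.0,-0.06],[0.26,0.14,0.0,0.0,0.0,-0.05]]]
[[[0.25,0.15,0.0,0.0,0.0,-0.06],[0.25,0.16,0.0,0.0,0.0,-0.05],[0.24,0.17,0.0,0.0,0.0,-0.06],[0.23,0.18,0.0,0.0,0.0,-0.05],[0.22,0.19,0.0,0.0,0.0,-0.06]]]
[[[0.22,0.2,0.0,0.0,0.0,-0.05]]]
```

```bash
set -e
J='from h import *
q=arm.get_obs(); print("J",np.round(q["joint_pos"],2),np.round(q["tcp_pos"],3))'
python3 -m creep '[[[0.29,-0.13,0,0.02,0.01,-0.08],[0.29,-0.11,0,0.02,0.01,-0.08],[0.3,-0.09,0.01,0.02,0.01,-0.08],[0.31,-0.07,0.01,0.02,0.01,-0.08],[0.31,-0.05,0.01,0.02,0.01,-0.08]]]' | grep pos; python3 -c "$J"
python3 -m creep '[[[0.31,-0.03,0.02,0.02,0.01,-0.08],[0.31,-0.01,0.02,0.02,0.01,-0.08],[0.31,0.01,0.02,0.02,0.01,-0.08],[0.31,0.04,0.02,0.02,0.01,-0.08],[0.31,0.05,0.02,0.03,0,-0.08]]]' |grep pos; python3 -c "$J"
python3 -m creep '[[[0.28,0.09,0,0,0,-0.05],[0.28,0.1,0,0,0,-0.06],[0.27,0.12,0,0,0,-0.05],[0.27,0.13,0,0,0,-0.06],[0.26,0.14,0,0,0,-0.05]]]' |grep pos; python3 -c "$J"
python3 -m creep '[[[0.25,0.15,0,0,0,-0.06],[0.25,0.16,0,0,0,-0.05],[0.24,0.17,0,0,0,-0.06],[0.23,0.18,0,0,0,-0.05],[0.22,0.19,0,0,0,-0.06]]]' ; python3 -c "$J"
```

```text
tcp_pos: [0.5514, 0.1239, 0.3927]
J [-2.06 -0.38  1.49  1.72  0.43  1.39 -0.4 ] [0.551 0.124 0.393]
tcp_pos: [0.4789, 0.2919, 0.3847]
J [-2.46 -0.41  1.57  1.7   0.42  1.44 -0.41] [0.479 0.292 0.385]
tcp_pos: [0.4346, 0.3787, 0.3826]
J [-2.61 -0.41  1.57  1.7   0.39  1.37 -0.34] [0.435 0.379 0.383]
time: 26.3
tcp_pos: [0.4104, 0.4216, 0.3872]
ee_rot: [2.981, -0.099, 2.54]
force: [-0.5, 0.0, 0.7]
gripper_width: 0.0001
grasp_force: 0.0
J [-2.61 -0.36  1.57  1.72  0.28  1.26 -0.11] [0.41  0.422 0.387]
```

I'll fit a forward-kinematics model to the joint and pose readings, then use it to steer the arm back to a good configuration.

```bash
cat > fk.py <<'E'
import numpy as np, itertools, json
from scipy.spatial.transform import Rotation as Ro
from scipy.optimize import least_squares
def fk(q,S,par):
    R=Ro.identity(); p=np.zeros(3); par=np.asarray(par)
    seq=[("z",S[0]*q[0],par[0:2]),("y",q[1],par[2:4]),("z",S[1]*q[2],par[4:6]),("y",q[3],par[6:8]),("z",S[2]*q[4],None),("y",q[5],par[8:10]),("z",S[3]*q[6]+par[10],None)]
    for ax,a,t in seq:
        R=R*Ro.from_euler(ax,a)
        if t is not None: p=p+R.apply([t[0],0,t[1]])
    return p,R
D=[([-1.27,.383,.044,1.598,-.018,1.161,-.05],(.252,.598,.252),(-3.139,0,2.743)),
([-1.276,-.411,1.57,2.212,.51,.974,-.093],(.3866,-.2169,.1639),(3.124,.008,1.479)),
([-1.631,-.411,1.569,1.943,.46,1.2,-.314],(.5117,-.1147,.2732),(3.104,.01,1.481)),
([-1.843,-.41,1.57,1.653,.496,1.344,-.423],(.611,-.0588,.4084),(2.9686,.0151,1.4645))]
E
python3 - <<'E'
from fk import *
from cell import arm
o=arm.get_obs(); D.append((list(map(float,o["joint_pos"])),list(map(float,o["tcp_pos"])),list(map(float,o["ee_rot"]))))
best=None
for S in itertools.product((1,-1),repeat=4):
    def res(x):
        r=[]
        for q,p,e in D:
            P,R=fk(q,S,x); r+=list((P-p)); r+=list((R.inv()*Ro.from_euler("xyz",e)).as_rotvec()*.3)
        return np.array(r+list(.002*np.array(x)))
    for y0 in (0,1.57,3.1,-1.57):
        s=least_squares(res,[0,.3,0,.4,0,0,0,.4,0,.2,y0])
        if best is None or s.cost<best[0]: best=(s.cost,S,s.x,np.abs(res(s.x)).max())
print(best); json.dump([best[1],list(best[2])],open("fk.json","w"))
E
```

```text
(np.float64(0.0008162940072494613), (-1, -1, -1, -1), array([-0.00357284,  0.29347586, -0.02005801,  0.24499036,  0.02120166,
        0.24499067,  0.00617899,  0.50771933, -0.00269629,  0.28762078,
        1.57106874]), np.float64(0.038308980059982234))
```

```bash
python3 - <<'E'
from fk import *
from cell import arm
S,x=json.load(open("fk.json")); o=arm.get_obs(); D.append((list(map(float,o["joint_pos"])),list(map(float,o["tcp_pos"])),list(map(float,o["ee_rot"]))))
for q,p,e in D:
    P,R=fk(q,S,x); print((P-p).round(4),(R.inv()*Ro.from_euler("xyz",e)).as_rotvec().round(3))
print(np.round(D[-1][0],3),D[-1][1:])
E
```

```text
[-0.0383  0.012  -0.    ] [ 0.003 -0.    -0.   ]
[-0.0004  0.0007  0.0004] [-0.     0.     0.001]
[ 0.0006  0.0004 -0.0001] [-0.001  0.    -0.   ]
[ 0.0007  0.0012 -0.0002] [-0.  0.  0.]
[ 0.002  -0.0005 -0.0001] [ 0. -0. -0.]
[-2.605 -0.356  1.57   1.72   0.278  1.26  -0.108] ([0.41044868707848337, 0.4216044272020935, 0.38723318465234935], [2.9810380340441966, -0.09891728200422834, 2.5396752033971026])
```

```bash
python3 - <<'E'
s=open("fk.py").read()
s=s.replace("p=p+R.apply([t[0],0,t[1]])","p=p+R.apply([t[0],ys[k],t[1]]); k+=1").replace("par=np.asarray(par)","par=np.asarray(par); ys=par[11:16]; k=0")
open("fk.py","w").write(s)
E
cat > fit.py <<'E'
from fk import *
from cell import arm
o=arm.get_obs(); D.append((list(map(float,o["joint_pos"])),list(map(float,o["tcp_pos"])),list(map(float,o["ee_rot"]))))
S,x0=json.load(open("fk.json")); x0=np.r_[x0[:11],np.zeros(5)]
def res(x):
    r=[]
    for q,p,e in D:
        P,R=fk(q,S,x); r+=list((P-p)); r+=list((R.inv()*Ro.from_euler("xyz",e)).as_rotvec()*.3)
    return np.array(r+list(.002*np.array(x)))
s=least_squares(res,x0); print(s.x.round(3),[np.abs(fk(q,S,s.x)[0]-p).max().round(4) for q,p,e in D]); json.dump([S,list(s.x)],open("fk.json","w"))
E
python3 fit.py
cat > nav.py <<'E'
# simulate a resolved-rate controller and print rows following a joint-space line to qg
from fk import *
from cell import arm
import sys
S,x=json.load(open("fk.json")); f=lambda q: fk(q,S,x)
lo=np.array([-2.61,-.41,-1.48,0,-1.57,.05,-2.85]); hi=np.array([2.61,2.15,1.57,2.5,4.71,1.97,2.85])
qg=np.array(json.loads(sys.argv[1])); n=int(sys.argv[2])
q=np.array(arm.get_obs()["joint_pos"]); q0=q.copy(); rows=[]; P,R=f(q); zs=[]
for i in range(n):
    P1,R1=f(q0+(qg-q0)*(i+1)/n)
    a=np.round(R.inv().apply(P1-P)/.12,2); w=np.round((R.inv()*R1).as_rotvec()/(np.pi/4),2)
    P=P+R.apply(a*.12); R=R*Ro.from_rotvec(w*np.pi/4); rows.append([*(a+0.).tolist(),*(w+0.).tolist()]); zs.append(P.round(2).tolist())
for i in range(0,n,5): print(str([rows[i:i+5]]).replace(" ",""), zs[min(i+4,n-1)])
E
python3 nav.py '[-1.27,0.383,0.044,1.598,-0.018,1.161,-0.05]' 20
```

```text
[-2.000e-03  2.830e-01  2.000e-03  2.520e-01 -6.000e-03  2.520e-01
  1.000e-03  5.070e-01 -0.000e+00  2.980e-01  1.571e+00 -1.400e-02
 -1.400e-02 -7.000e-03 -7.000e-03 -0.000e+00] [np.float64(0.0), np.float64(0.0001), np.float64(0.0002), np.float64(0.0001), np.float64(0.0)]
[[[0.09,0.03,-0.17,-0.04,-0.02,-0.01],[0.1,0.04,-0.15,-0.04,-0.03,-0.02],[0.1,0.03,-0.11,-0.03,-0.03,-0.02],[0.11,0.04,-0.09,-0.03,-0.03,-0.01],[0.11,0.03,-0.07,-0.02,-0.02,-0.02]]] [0.37, 0.46, 0.46]
[[[0.12,0.04,-0.03,-0.01,-0.03,-0.03],[0.12,0.03,-0.01,0.0,-0.02,-0.02],[0.12,0.04,0.03,0.0,-0.02,-0.02],[0.12,0.03,0.05,0.01,-0.02,-0.02],[0.12,0.03,0.07,0.02,-0.01,-0.02]]] [0.32, 0.51, 0.45]
[[[0.12,0.03,0.1,0.02,-0.01,-0.02],[0.12,0.02,0.12,0.02,-0.01,-0.02],[0.11,0.02,0.14,0.03,0.0,-0.02],[0.11,0.02,0.16,0.03,0.01,-0.01],[0.1,0.02,0.17,0.03,0.01,-0.02]]] [0.28, 0.57, 0.37]
[[[0.1,0.01,0.18,0.04,0.02,-0.01],[0.09,0.01,0.19,0.04,0.03,-0.01],[0.08,0.01,0.19,0.04,0.03,-0.01],[0.08,0.01,0.19,0.04,0.04,0.0],[0.07,0.01,0.18,0.04,0.05,-0.01]]] [0.25, 0.6, 0.25]
```

```bash
cat > sim.py <<'E'
from fk import *
S,x=json.load(open("fk.json")); f=lambda q: fk(q,S,x)
lo=np.array([-2.61,-.41,-1.48,0,-1.57,.05,-2.85]); hi=np.array([2.61,2.15,1.57,2.5,4.71,1.97,2.85])
vmax=.7*np.array([2.79,2.79,3.14,3.14,3.14,3.14,3.14])/8
def err(P,R,p,r): return np.r_[P-p,(R*r.inv()).as_rotvec()]
def jac(q):
    p,r=f(q); J=np.zeros((6,7))
    for i in range(7):
        d=q.copy(); d[i]+=1e-5; J[:,i]=err(*f(d),p,r)/1e-5
    return J
def step(q,P,R,lam=.02,it=6):
    q0=q.copy()
    for _ in range(it):
        e=err(P,R,*f(q)); J=jac(q); q=np.clip(q+J.T@np.linalg.solve(J@J.T+lam**2*np.eye(6),e),lo,hi)
    dq=q-q0; k=max(1,np.abs(dq/vmax).max()); return q0+dq/k
def run(q,rows,**kw):
    q=np.array(q,float)
    for r in rows:
        P,R=f(q); P=P+R.apply(np.array(r[:3])*.12); R=R*Ro.from_rotvec(np.array(r[3:])*np.pi/4); q=step(q,P,R,**kw)
    return q
E
python3 - <<'E'
from sim import *
C=D[2][0]
rows=[[0.05,0.25,-0.1,0.01,0,0.01]]*2+[[0.05,0.25,-0.1,0.01,0,0]]+[[0.05,0.25,-0.1,0,0,0]]+[[0.05,0.25,0,0,0,0]]*6
q=run(C,rows); print(q.round(2),f(q)[0].round(3),"meas",D[3][0],D[3][1])
q2=run(D[3][0],[[0.29,-0.13,0,0.02,0.01,-0.08],[0.29,-0.11,0,0.02,0.01,-0.08],[0.3,-0.09,0.01,0.02,0.01,-0.08],[0.31,-0.07,0.01,0.02,0.01,-0.08],[0.31,-0.05,0.01,0.02,0.01,-0.08]]); print(q2.round(2),"meas -2.06 -.38 1.49 1.72 .43 1.39 -.4")
# start -> hook
A=D[0][0]
r=[[-0.1,-0.04,-0.28,0,0,0.03],[-0.1,-0.04,-0.29,0,0,0.02],[-0.28,-0.21,0,0,0,0.2],[-0.31,-0.16,0,0,0,0.2],[-0.33,-0.11,0,0,0,0.2],[-0.34,-0.06,0,0,0,0.2],[-0.35,0,0,0,0,0.2],[-0.34,0.05,0,0,0,0.2],[-0.33,0.11,0,0,0,0.2],[-0.31,0.16,0,0,0,0.19],[-0.29,0.2,0.01,0,0,0.2],[-0.23,0.15,0.1,0,0,0.19],[-0.21,0.18,0.1,0,0,0.19],[-0.18,0.21,0.1,0,0,0.19],[-0.15,0.24,0.1,0,0,0.19],[-0.11,0.25,0.1,0,0,0.19],[-0.07,0.27,0.1,0,0,0.19],[-0.03,0.28,0.1,0,0,0.19],[0.01,0.28,0.1,0,0,0.2],[0.05,0.27,0.1,0,0,0.19],[0.09,0.26,0.1,0,0,0.2]]
q=run(A,r); print("hook",q.round(2),f(q)[0])
E
```

```text
[-2.61 -0.41  1.57  1.15  1.13  1.77 -0.54] [0.662 0.171 0.699] meas [-1.843, -0.41, 1.57, 1.653, 0.496, 1.344, -0.423] (0.611, -0.0588, 0.4084)
[-2.06 -0.38  1.5   1.72  0.43  1.39 -0.41] meas -2.06 -.38 1.49 1.72 .43 1.39 -.4
hook [-0.6   0.31  0.77  1.92 -0.25  1.01 -1.5 ] [ 0.54478509 -0.06996667  0.19917078]
```

```bash
cat > rec.py <<'E'
from sim import *
from cell import arm
q0=np.array(arm.get_obs()["joint_pos"]); rng=np.random.default_rng(0); best=[]
def follow(q0,qg,n):
    q=q0.copy(); rows=[]; ps=[]
    for i in range(n):
        P1,R1=f(q0+(qg-q0)*(i+1)/n); P,R=f(q)
        a=np.round(np.clip(R.inv().apply(P1-P)/.12,-.5,.5),2); w=np.round(np.clip((R.inv()*R1).as_rotvec()/(np.pi/4),-.2,.2),2)
        q=step(q,P+R.apply(a*.12),R*Ro.from_rotvec(w*np.pi/4),it=3); rows.append([*(a+0.).tolist(),*(w+0.).tolist()]); ps.append(f(q)[0])
    return q,rows,np.array(ps)
for k in range(250):
    qg=np.array([rng.uniform(-2.3,.3),rng.uniform(.1,1.),rng.uniform(-.5,.4),rng.uniform(.6,2.),rng.uniform(-1,1),rng.uniform(.3,1.6),rng.uniform(-1.5,1.5)])
    q,rows,ps=follow(q0,qg,16)
    if ps[:,2].min()<.27 or ps[:,1].min()<-.15 or np.hypot(ps[:,0],ps[:,1]).min()<.25 or ps[:,0].min()<.1: continue
    best.append((abs(q[2])+max(0,.1-q[1])*2,k,q,rows,ps))
best.sort(key=lambda b:b[0])
for b in best[:3]: print(round(b[0],2),b[2].round(2))
b=best[0]
for i in range(0,16,5): print(str([b[3][i:i+5]]).replace(" ",""),b[4][min(i+4,15)].round(2))
E
timeout 400 python3 rec.py
```

```text
0.57 [-1.5   0.47  0.57  0.93 -0.13  0.39  1.59]
0.63 [-1.46  0.84  0.63  0.72 -1.19  0.7  -0.82]
0.64 [-1.69  0.97  0.64  0.78 -0.47  1.11  1.15]
[[[0.02,0.32,-0.46,-0.18,-0.1,-0.13],[0.01,0.35,-0.42,-0.15,-0.12,-0.14],[0.0,0.38,-0.35,-0.13,-0.12,-0.14],[-0.01,0.4,-0.3,-0.11,-0.12,-0.15],[-0.01,0.41,-0.22,-0.1,-0.11,-0.16]]] [0.43 0.55 0.66]
[[[-0.02,0.41,-0.15,-0.08,-0.1,-0.17],[-0.03,0.41,-0.07,-0.07,-0.09,-0.16],[-0.04,0.39,0.01,-0.06,-0.08,-0.16],[-0.04,0.36,0.06,-0.06,-0.06,-0.15],[-0.06,0.32,0.12,-0.05,-0.06,-0.14]]] [0.38 0.74 0.78]
[[[-0.06,0.26,0.17,-0.06,-0.04,-0.13],[-0.07,0.19,0.19,-0.06,-0.05,-0.11],[-0.09,0.11,0.22,-0.05,-0.04,-0.1],[-0.09,0.02,0.22,-0.05,-0.05,-0.07],[-0.09,-0.09,0.2,-0.04,-0.05,-0.06]]] [0.43 0.88 0.8 ]
[[[-0.1,-0.2,0.19,-0.03,-0.06,-0.04]]] [0.46 0.89 0.81]
```

```bash
set -e
python3 -m creep '[[[0.02,0.32,-0.46,-0.18,-0.1,-0.13],[0.01,0.35,-0.42,-0.15,-0.12,-0.14],[0,0.38,-0.35,-0.13,-0.12,-0.14],[-0.01,0.4,-0.3,-0.11,-0.12,-0.15],[-0.01,0.41,-0.22,-0.1,-0.11,-0.16]]]' |grep -E "pos|force"
python3 -m creep '[[[-0.02,0.41,-0.15,-0.08,-0.1,-0.17],[-0.03,0.41,-0.07,-0.07,-0.09,-0.16],[-0.04,0.39,0.01,-0.06,-0.08,-0.16],[-0.04,0.36,0.06,-0.06,-0.06,-0.15],[-0.06,0.32,0.12,-0.05,-0.06,-0.14]]]' |grep -E "pos|force"
python3 -m creep '[[[-0.06,0.26,0.17,-0.06,-0.04,-0.13],[-0.07,0.19,0.19,-0.06,-0.05,-0.11],[-0.09,0.11,0.22,-0.05,-0.04,-0.1],[-0.09,0.02,0.22,-0.05,-0.05,-0.07],[-0.09,-0.09,0.2,-0.04,-0.05,-0.06]]]'
python3 - <<'E'
from sim import *
from cell import arm
q=np.array(arm.get_obs()["joint_pos"]); print(q.round(2),f(q)[0].round(3))
# seek: from here, in sim, go to vertical pose above start of door push via waypoints, report joints
def goto(q,t,yaw,n):
    Rt=Ro.from_euler("xyz",[np.pi,0,yaw]); rows=[]
    for i in range(n):
        P,R=f(q); k=n-i; a=np.round(np.clip(R.inv().apply(np.array(t)-P)/k/.12,-.5,.5),2); w=np.round(np.clip((R.inv()*Rt).as_rotvec()/k/(np.pi/4),-.22,.22),2)
        q=step(q,P+R.apply(a*.12),R*Ro.from_rotvec(w*np.pi/4),it=3); rows.append([*(a+0.).tolist(),*(w+0.).tolist()])
    return q,rows
for way in ([(.35,.65,.4)],[(.6,.45,.45)],[(.7,.3,.45)],[(.7,.3,.45),(.75,0,.4)],[(.5,.6,.4),(.78,.1,.35)]):
  for y0 in (1.57,1.0,2.2):
    qq=q.copy(); 
    for t in way: qq,_=goto(qq,t,np.arctan2(t[1],t[0])+y0,14)
    q1=qq
    for t,yaw in (((.472,-.25,.25),1.45),((.472,-.25,.07),1.45)): qq,_=goto(qq,t,yaw,14)
    print(way,y0,q1.round(2),qq.round(2),f(qq)[0].round(3))
E
```

```text
tcp_pos: [0.4325, 0.5488, 0.659]
force: [0.8, 0.9, -0.4]
grasp_force: 0.0
tcp_pos: [0.3742, 0.7421, 0.7727]
force: [-0.5, 0.4, 1.0]
grasp_force: 0.0
time: 28.18
tcp_pos: [0.423, 0.8817, 0.7877]
ee_rot: [-2.621, 1.339, -1.639]
force: [-0.3, -0.5, -0.5]
gripper_width: 0.0001
grasp_force: 0.0
[-1.64  0.44  0.66  1.02  0.01  0.41  1.41] [0.419 0.883 0.782]
[(0.35, 0.65, 0.4)] 1.57 [-1.64  0.6   0.88  1.18 -0.45  1.56  0.23] [-1.71 -0.41  1.57  2.1   0.69  1.03 -0.24] [ 0.507 -0.094  0.212]
[(0.35, 0.65, 0.4)] 1.0 [-1.71  0.65  1.03  1.19 -0.54  1.58 -0.28] [-1.71 -0.41  1.57  2.1   0.68  1.03 -0.24] [ 0.508 -0.092  0.211]
[(0.35, 0.65, 0.4)] 2.2 [-1.57  0.56  0.73  1.18 -0.36  1.54  0.8 ] [-1.72 -0.41  1.57  2.1   0.69  1.03 -0.24] [ 0.509 -0.089  0.212]
[(0.6, 0.45, 0.45)] 1.57 [-1.2   0.64  0.98  1.05 -0.52  1.68  0.25] [-0.35  0.6   0.95  2.04 -0.67  0.84  0.87] [ 0.472 -0.251  0.07 ]
[(0.6, 0.45, 0.45)] 1.0 [-1.24  0.69  1.1   1.05 -0.61  1.7  -0.27] [-0.35  0.59  0.94  2.04 -0.66  0.84  0.86] [ 0.472 -0.25   0.07 ]
[(0.6, 0.45, 0.45)] 2.2 [-1.15  0.6   0.85  1.05 -0.44  1.65  0.83] 
[... 677 characters left out ...]
8  1.15 -0.67  1.64 -0.21] [-0.36  0.61  0.96  2.04 -0.67  0.85  0.88] [ 0.472 -0.25   0.07 ]
[(0.7, 0.3, 0.45), (0.75, 0, 0.4)] 2.2 [-0.6   0.66  1.    1.15 -0.55  1.59  0.91] [-0.4   0.64  1.02  2.04 -0.73  0.88  0.92] [ 0.472 -0.25   0.071]
[(0.5, 0.6, 0.4), (0.78, 0.1, 0.35)] 1.57 [-0.68  0.77  1.01  1.11 -0.63  1.56  0.31] [-0.37  0.62  0.98  2.04 -0.69  0.86  0.89] [ 0.472 -0.251  0.07 ]
[(0.5, 0.6, 0.4), (0.78, 0.1, 0.35)] 1.0 [-0.72  0.81  1.11  1.12 -0.71  1.58 -0.23] [-0.36  0.6   0.96  2.05 -0.68  0.84  0.88] [ 0.472 -0.25   0.07 ]
[(0.5, 0.6, 0.4), (0.78, 0.1, 0.35)] 2.2 [-0.64  0.73  0.91  1.11 -0.56  1.53  0.9 ] [-0.38  0.62  1.    2.05 -0.71  0.86  0.91] [ 0.472 -0.25   0.07 ]
```

```bash
cat > g.py <<'E'
from sim import *
from cell import arm
def goto(q,t,yaw,n):
    Rt=Ro.from_euler("xyz",[np.pi,0,yaw]); rows=[]
    for i in range(n):
        P,R=f(q); k=n-i; a=np.round(np.clip(R.inv().apply(np.array(t)-P)/k/.12,-.5,.5),2); w=np.round(np.clip((R.inv()*Rt).as_rotvec()/k/(np.pi/4),-.22,.22),2)
        q=step(q,P+R.apply(a*.12),R*Ro.from_rotvec(w*np.pi/4),it=3); rows.append([*(a+0.).tolist(),*(w+0.).tolist()])
    return q,rows
def show(rows):
    for i in range(0,len(rows),5): print(str([rows[i:i+5]]).replace(" ",""))
q=np.array(arm.get_obs()["joint_pos"])
H=np.array([.545,-.212])
def door(qd,al,ou):
    a=1.12+qd; return H+al*np.array([np.cos(a),np.sin(a)])+ou*np.array([-np.sin(a),np.cos(a)])
E
python3 - <<'E'
from g import *
q,r1=goto(q,(.7,.3,.42),1.97,14); q,r2=goto(q,(.476,-.25,.22),1.45,15); print(f(q)[0]); show(r1+r2)
q,_=goto(q,(.476,-.25,.07),1.45,8)
for d in np.arange(1.8,-.01,-.1):
    q,r=goto(q,(*door(d,.065,.025),.07),-.45+d,2)
    if abs(d*10%6)<.01: print(d,q.round(2),f(q)[0],r)
E
```

```text
[ 0.47546676 -0.25021193  0.22012647]
[[[0.29,-0.3,-0.14,0.13,0.08,0.17],[0.25,-0.35,-0.09,0.13,0.08,0.17],[0.2,-0.39,-0.04,0.13,0.08,0.17],[0.15,-0.41,0.01,0.13,0.08,0.17],[0.09,-0.43,0.06,0.13,0.08,0.16]]]
[[[0.04,-0.43,0.11,0.13,0.08,0.17],[-0.03,-0.41,0.15,0.13,0.08,0.16],[-0.09,-0.39,0.19,0.13,0.08,0.17],[-0.15,-0.35,0.22,0.13,0.08,0.16],[-0.21,-0.31,0.24,0.12,0.08,0.16]]]
[[[-0.26,-0.25,0.25,0.13,0.08,0.17],[-0.31,-0.19,0.26,0.12,0.08,0.16],[-0.34,-0.13,0.25,0.13,0.08,0.17],[-0.37,-0.05,0.24,0.12,0.08,0.16],[-0.23,-0.23,0.11,0.0,0.0,0.04]]]
[[[-0.24,-0.23,0.11,0.0,0.0,0.04],[-0.25,-0.22,0.11,0.0,0.0,0.04],[-0.25,-0.21,0.11,0.0,0.0,0.05],[-0.26,-0.2,0.11,0.0,0.0,0.04],[-0.27,-0.19,0.11,0.0,0.0,0.05]]]
[[[-0.27,-0.18,0.11,0.0,0.0,0.04],[-0.28,-0.17,0.11,0.0,0.0,0.05],[-0.29,-0.16,0.11,0.0,0.0,0.04],[-0.29,-0.15,0.11,0.0,0.0,0.05],[-0.3,-0.14,0.11,0.0,0.0,0.04]]]
[[[-0.3,-0.14,0.12,0.0,0.0,0.05],[-0.31,-0.12,0.11,0.0,0.0,0.04],[-0.31,-0.11,0.12,0.0,0.0,0.05],[-0.32,-0.11,0.11,0.0,0.0,0.04]]]
1.8 [-0.45  0.62  1.01  2.07 -0.71  0.85  0.76] [ 0.47615233 -0.22263259  0.07007619] [[0.12, -0.01, 0.0, 0.0, 0.0, 0.07], [0.11, -0.02, 0.0, 0.0, 0.0, 0.06]]
```

```bash
set -e
python3 -m creep '[[[0.29,-0.3,-0.14,0.13,0.08,0.17],[0.25,-0.35,-0.09,0.13,0.08,0.17],[0.2,-0.39,-0.04,0.13,0.08,0.17],[0.15,-0.41,0.01,0.13,0.08,0.17],[0.09,-0.43,0.06,0.13,0.08,0.16]]]' |grep -E "tcp|_rot"
python3 -m creep '[[[0.04,-0.43,0.11,0.13,0.08,0.17],[-0.03,-0.41,0.15,0.13,0.08,0.16],[-0.09,-0.39,0.19,0.13,0.08,0.17],[-0.15,-0.35,0.22,0.13,0.08,0.16],[-0.21,-0.31,0.24,0.12,0.08,0.16]]]' |grep -E "tcp|_rot"
python3 -m creep '[[[-0.26,-0.25,0.25,0.13,0.08,0.17],[-0.31,-0.19,0.26,0.12,0.08,0.16],[-0.34,-0.13,0.25,0.13,0.08,0.17],[-0.37,-0.05,0.24,0.12,0.08,0.16],[0,0,0,0,0,0]]]'
python3 - <<'E'
from g import *
print(q.round(2)); q,r2=goto(q,(.476,-.25,.22),1.45,15); print(q.round(2),f(q)[0]); show(r2)
E
```

```text
tcp_pos: [0.5241, 0.6712, 0.6596]
ee_rot: [2.635, 0.89, 2.996]
tcp_pos: [0.6233, 0.4633, 0.5291]
ee_rot: [2.82, 0.331, 2.44]
time: 30.05
tcp_pos: [0.7061, 0.284, 0.4213]
ee_rot: [-3.135, 0.003, 1.951]
force: [-0.3, -0.5, 1.0]
gripper_width: -0.0
grasp_force: 0.0
[-0.94  0.71  1.01  1.05 -0.58  1.65  0.27]
[-0.59  0.41  1.23  1.94 -0.44  1.09  0.71] [ 0.47540259 -0.25046851  0.21951865]
[[[-0.23,-0.23,0.11,0.0,0.0,0.04],[-0.24,-0.22,0.11,0.0,0.0,0.04],[-0.25,-0.22,0.11,0.0,0.0,0.04],[-0.25,-0.21,0.11,0.0,0.0,0.04],[-0.26,-0.2,0.11,0.0,0.0,0.04]]]
[[[-0.26,-0.19,0.11,0.0,0.0,0.04],[-0.27,-0.19,0.11,0.0,0.0,0.04],[-0.28,-0.18,0.11,0.0,0.0,0.04],[-0.28,-0.17,0.11,0.0,0.0,0.05],[-0.29,-0.15,0.11,0.0,0.0,0.04]]]
[[[-0.29,-0.15,0.11,0.0,0.0,0.05],[-0.3,-0.13,0.11,0.0,0.0,0.04],[-0.3,-0.13,0.11,0.0,0.0,0.05],[-0.31,-0.11,0.11,0.0,0.0,0.04],[-0.31,-0.11,0.12,-0.01,0.01,0.05]]]
```

```bash
set -e
python3 -m creep '[[[-0.23,-0.23,0.11,0,0,0.04],[-0.24,-0.22,0.11,0,0,0.04],[-0.25,-0.22,0.11,0,0,0.04],[-0.25,-0.21,0.11,0,0,0.04],[-0.26,-0.2,0.11,0,0,0.04]]]' |grep -E "tcp|_rot"
python3 -m creep '[[[-0.26,-0.19,0.11,0,0,0.04],[-0.27,-0.19,0.11,0,0,0.04],[-0.28,-0.18,0.11,0,0,0.04],[-0.28,-0.17,0.11,0,0,0.05],[-0.29,-0.15,0.11,0,0,0.04]]]' |grep -E "tcp|_rot"
python3 -m creep '[[[-0.29,-0.15,0.11,0,0,0.05],[-0.3,-0.13,0.11,0,0,0.04],[-0.3,-0.13,0.11,0,0,0.05],[-0.31,-0.11,0.11,0,0,0.04],[-0.3,-0.11,0.11,0,0,0.05]]]'
python3 -m creep '[[[0,0,0,0,0,0]]]' |grep tcp
python3 - <<'E'
from g import *
print(q.round(2)); q,r2=goto(q,(.476,-.25,.07),1.45,8); print(q.round(2),f(q)[0]); show(r2)
E
```

```text
tcp_pos: [0.6281, 0.1134, 0.3596]
ee_rot: [3.14, -0.003, 1.812]
tcp_pos: [0.5532, -0.0682, 0.2932]
ee_rot: [3.139, -0.003, 1.647]
time: 31.92
tcp_pos: [0.4786, -0.2485, 0.2266]
ee_rot: [3.14, -0.004, 1.466]
force: [0.7, -0.1, 0.0]
gripper_width: 0.0
grasp_force: 0.0
tcp_pos: [0.4757, -0.251, 0.2264]
[-0.59  0.42  1.23  1.93 -0.45  1.1   0.71]
[-0.37  0.62  0.98  2.04 -0.69  0.86  0.89] [ 0.47584295 -0.24971762  0.07025207]
[[[-0.01,0.0,0.16,0.0,0.0,0.0],[0.0,-0.01,0.16,0.0,0.0,0.0],[-0.01,0.0,0.16,0.0,0.0,0.0],[0.0,-0.01,0.16,0.0,0.0,0.0],[-0.01,0.0,0.16,0.0,0.0,0.0]]]
[[[0.0,-0.01,0.15,0.0,0.0,0.0],[-0.01,0.0,0.16,0.0,0.0,0.01],[0.0,-0.01,0.15,0.0,0.0,0.0]]]
```

```bash
set -e
python3 -m creep '[[[0,0,0.16,0,0,0],[0,0,0.16,0,0,0],[0,0,0.16,0,0,0],[0,0,0.16,0,0,0],[0,0,0.16,0,0,0]]]' |grep -E "tcp|force:"
python3 -m creep '[[[0,0,0.15,0,0,0],[0,0,0.15,0,0,0],[0,0,0.15,0,0,0],[0,0,0,0,0,0]]]'
python3 - <<'E'
from g import *
R=[]
for d in np.arange(1.8,-.01,-.1):
    q,r=goto(q,(*door(d,.067,.025),.07),-.45+d,2); R+=r
    if int(round(d*10))%4==0: print(round(d,1),q.round(2),f(q)[0].round(3),f(q)[1].as_euler("xyz").round(2))
show(R)
E
```

```text
tcp_pos: [0.479, -0.2482, 0.1301]
force: [-0.3, -1.0, 0.1]
grasp_force: 0.0
time: 33.17
tcp_pos: [0.4781, -0.2478, 0.076]
ee_rot: [-3.141, -0.004, 1.464]
force: [-0.8, 0.4, -0.2]
gripper_width: -0.0002
grasp_force: 0.0
1.6 [-0.51  0.63  1.06  2.09 -0.74  0.87  0.57] [ 0.473 -0.207  0.07 ] [-3.14 -0.    1.15]
1.2 [-0.62  0.69  1.15  2.09 -0.83  0.92  0.19] [ 0.482 -0.18   0.07 ] [-3.14 -0.    0.75]
0.8 [-0.7   0.78  1.22  2.08 -0.92  0.98 -0.2 ] [ 0.498 -0.158  0.071] [-3.14 -0.    0.35]
0.4 [-0.74  0.88  1.27  2.03 -1.    1.06 -0.6 ] [ 0.524 -0.143  0.071] [ 3.14 -0.   -0.05]
-0.0 [-0.74  0.97  1.31  1.97 -1.06  1.14 -0.99] [ 0.551 -0.141  0.071] [ 3.14 -0.   -0.45]
[[[0.09,-0.05,0.0,0.0,0.0,0.07],[0.08,-0.06,0.0,0.0,0.0,0.07],[0.03,-0.01,0.0,0.0,0.0,0.07],[0.02,-0.01,0.0,0.0,0.0,0.06],[0.03,-0.01,0.0,0.0,0.0,0.06]]]
[[[0.03,-0.01,0.0,0.0,0.0,0.07],[0.03,-0.01,0.0,0.0,0.0,0.06],[0.03,0.0,0.0,0.0,0.0,0.07],[0.03,-0.01,0.0,0.0,0.0,0.06],[0.02,-0.01,0.0,0.0,0.0,0.06]]]
[[[0.03,-0.01,0.0,0.0,0.0,0.07],[0.03,-0.01,0.0,0.0,0.0,0.06],[0.03,-0.01,0.0,0.0,0.0,0.06],[0.03,-0.01,0.0,0.0,0.0,0.07],[0.03,-0.01,0.0,0.0,0.0,0.06]]]
[[[0.02,-0.01,0.0,0.0,0.0,0.07],[0.03,-0.01,0.0,0.0,0.0,0.06],[0.03,-0.01,0.0,0.0,0.0,0.06],[0.03,-0.01,0.0,0.0,0.0,0.07],[0.02,-0.01,0.0,0.0,0.0,0.06]]]
[[[0.03,-0.01,0.0,0.0,0.0,0.06],[0.03,-0.01,0.0,0.0,0.0,0.07],[0.03,-0.01,0.0,0.0,0.0,0.06],[0.03,-0.01,0.0,0.0,0.0,0.06],[0.03,-0.01,0.0,0.0,0.0,0.07]]]
[[[0.02,-0.01,0.0,0.0,0.0,0.06],[0.03,-0.01,0.0,0.0,0.0,0.06],[0.03,-0.01,0.0,-0.01,0.0,0.07],[0.03,-0.01,0.0,0.0,0.0,0.06],[0.03,-0.01,0.0,0.0,0.0,0.07]]]
[[[0.03,-0.01,0.0,0.0,0.0,0.06],[0.02,-0.01,0.0,0.0,0.0,0.06],[0.03,-0.01,0.0,0.0,0.0,0.07],[0.03,-0.01,0.0,0.0,0.0,0.06],[0.03,-0.01,0.0,0.0,0.0,0.06]]]
[[[0.03,0.0,0.0,0.0,0.0,0.07],[0.03,-0.01,0.0,0.0,0.0,0.06],[0.02,-0.01,0.0,0.0,0.0,0.07]]]
```

```bash
set -e
python3 -m creep '[[[0.09,-0.05,0,0,0,0.07],[0.08,-0.06,0,0,0,0.07],[0.03,-0.01,0,0,0,0.07],[0.02,-0.01,0,0,0,0.06],[0.03,-0.01,0,0,0,0.06]]]' |grep -E "tcp|force:"
python3 -m creep '[[[0.03,-0.01,0,0,0,0.07],[0.03,-0.01,0,0,0,0.06],[0.03,0,0,0,0,0.07],[0.03,-0.01,0,0,0,0.06],[0.02,-0.01,0,0,0,0.06]]]' |grep -E "tcp|force:"
python3 -m creep '[[[0.03,-0.01,0,0,0,0.07],[0.03,-0.01,0,0,0,0.06],[0.03,-0.01,0,0,0,0.06],[0.03,-0.01,0,0,0,0.07],[0.03,-0.01,0,0,0,0.06]]]' 
python3 - <<'E'
from g import *
print(q.round(2))
import h, cv2
s=h.arm.snapshot("scene"); f2=s["frame"]; hs=cv2.cvtColor(f2,cv2.COLOR_BGR2HSV)[140:240,130:330]
m=((hs[...,0]<13)&(hs[...,1]>150)&(hs[...,2]>70)).astype(np.uint8)
print("\n".join("".join(".#"[v] for v in r[::2]) for r in m[10:80:3]))
E
```

```text
tcp_pos: [0.4679, -0.217, 0.0783]
force: [-0.5, -0.8, -0.1]
grasp_force: 0.7
tcp_pos: [0.471, -0.1996, 0.0783]
force: [-1.1, -0.9, -0.6]
grasp_force: 0.7
time: 35.05
tcp_pos: [0.478, -0.1818, 0.0783]
ee_rot: [-3.141, -0.004, 0.7]
force: [-1.7, 0.0, 0.0]
gripper_width: -0.0005
grasp_force: 0.7
[-0.64  0.7   1.16  2.09 -0.84  0.92  0.14]
..#.....#..#...##...................................................................................
#.#........#........................................................................................
.....#...........#...#..#...........................................................................
.#..#..#..#.........#.#.............................................................................
..#....#.#.#..........#.......................................#..#..................................
#....#.....##...#.#......................................#.#.....#..................................
......#.#...#.......#.....................................#.........................................
............###....#.............................##.#.#
[... 961 characters left out ...]
#.............#..#...........##.....#.........................................................
......#.......#.#...................................................................................
....##.........###...#....#.....###.#...............................................................
#...#............#....#..#.#..##......##............................................................
.#.................#.....................#..........................................................
..............................#...#.................................................................
.#......................##.#...##....#....#.........................................................
```

```bash
set -e
python3 -m creep '[[[0.03,-0.01,0,0,0,0.07],[0.03,-0.01,0,0,0,0.06],[0.03,-0.01,0,0,0,0.06],[0.03,-0.01,0,0,0,0.07],[0.02,-0.01,0,0,0,0.06]]]' |grep -E "tcp|force:"
python3 -m creep '[[[0.03,-0.01,0,0,0,0.06],[0.03,-0.01,0,0,0,0.07],[0.03,-0.01,0,0,0,0.06],[0.03,-0.01,0,0,0,0.06],[0.03,-0.01,0,0,0,0.07]]]' |grep -E "tcp|force:"
python3 -m creep '[[[0.03,-0.01,0,0,0,0.06],[0.03,-0.01,0,0,0,0.06],[0.03,-0.01,0,0,0,0.07],[0.02,-0.01,0,0,0,0.06],[0.03,-0.01,0,0,0,0.06]]]'
python3 - <<'E'
from g import *
p=np.array(arm.get_obs()["tcp_pos"]); print(q.round(2)); v=p[:2]-H
yaw=arm.get_obs()["ee_rot"][2]; d=yaw+.45; a=1.12+d; print("door-frame",d,v@[np.cos(a),np.sin(a)],v@[-np.sin(a),np.cos(a)])
R=[]
for dd in np.linspace(d,0,6)[1:]: q,r=goto(q,(*door(dd,.065,.025),.078),-.45+dd,2); R+=r
show(R)
E
```

```text
tcp_pos: [0.4886, -0.1669, 0.0782]
force: [-1.6, -0.3, 0.2]
grasp_force: 0.7
tcp_pos: [0.5032, -0.1548, 0.0781]
force: [-1.0, 1.2, 0.1]
grasp_force: 0.8
time: 36.98
tcp_pos: [0.5193, -0.1468, 0.0781]
ee_rot: [-3.137, -0.001, -0.044]
force: [-2.2, 1.8, -0.3]
gripper_width: 0.0001
grasp_force: 0.8
[-0.74  0.87  1.26  2.03 -1.    1.06 -0.6 ]
door-frame 0.4055865277927005 0.06401087327675567 0.0285907615240393
[[[0.01,0.02,-0.04,0.0,0.0,0.05],[0.01,0.02,-0.04,-0.01,0.0,0.05],[0.02,-0.01,0.0,0.0,0.0,0.05],[0.03,0.0,0.0,0.0,0.0,0.06],[0.02,-0.01,0.0,0.0,0.0,0.05]]]
[[[0.02,-0.01,0.0,0.0,0.0,0.05],[0.02,-0.01,0.0,0.0,0.0,0.05],[0.02,0.0,0.0,0.0,0.0,0.05],[0.02,-0.01,0.0,0.0,0.0,0.05],[0.03,-0.01,0.0,0.0,0.0,0.06]]]
```

```bash
set -e
python3 -m creep '[[[0.03,-0.01,0,0,0,0.06],[0.03,-0.01,0,0,0,0.06],[0.03,-0.01,0,0,0,0.06],[0.02,-0.01,0,0,0,0.06],[0.03,-0.01,0,0,0,0.06]]]'
python3 -m creep '[[[0.03,0,0,0,0,0.05],[0.03,0,0,0,0,0.05],[0.02,0,0,0,0,0.05]]]'
python3 - <<'E'
from g import *
p=np.array(arm.get_obs()["tcp_pos"]); print(q.round(2)); v=p[:2]-H
a=1.12; print("shut frame along,out",v@[np.cos(a),np.sin(a)],v@[-np.sin(a),np.cos(a)])
E
```

```text
time: 37.6
tcp_pos: [0.5371, -0.1428, 0.0781]
ee_rot: [-3.136, -0.0, -0.28]
force: [-0.7, 0.5, -0.1]
gripper_width: 0.0
grasp_force: 0.8
time: 37.98
tcp_pos: [0.5466, -0.1458, 0.0782]
ee_rot: [-3.136, -0.0, -0.398]
force: [-1.7, 1.6, 0.1]
gripper_width: 0.0002
grasp_force: 0.8
[-0.74  0.96  1.29  1.97 -1.06  1.13 -0.94]
shut frame along,out 0.06027901020982623 0.02740423041156981
```

```bash
set -e
for i in 1; do python3 -m creep '[[[0.01,0,0,0,0,0.02],[0.01,0,0,0,0,0.02],[0,0,0,0,0,0]]]' |grep -E "tcp|force:"; done
python3 -m creep '[[[0.01,0,0,0,0,0.02],[0,0,0,0,0,0]]]' |grep -E "tcp|force:"
python3 -m creep '[[[0.01,0,0,0,0,0],[0,0,0,0,0,0]]]' |grep -E "tcp|force:"
```

```text
tcp_pos: [0.5481, -0.1473, 0.0781]
force: [-2.4, 1.8, 2.3]
grasp_force: 1.5
tcp_pos: [0.5482, -0.1472, 0.078]
force: [-5.0, 5.3, 4.2]
grasp_force: 3.0
tcp_pos: [0.5482, -0.1473, 0.0779]
force: [-7.0, 7.3, 5.5]
grasp_force: 4.3
```

```bash
set -e
python3 -m creep '[[[-0.03,0,0,0,0,0],[-0.05,0,0,0,0,0],[0,0,-0.3,0,0,0],[0,0,-0.4,0,0,0],[0,0,-0.4,0,0,0]]]' 
python3 -m creep '[[[-0.4,0,-0.2,0,0,0],[-0.4,-0.3,0,0,0,0],[0,-0.4,0,0,0,0],[0,-0.4,0,0,0,0],[0,0,0,0,0,0]]]' |grep tcp
python3 - <<'E'
from h import *
s=arm.snapshot("top"); f=s["frame"]; np.save("top.npy",f)
h=cv2.cvtColor(f,cv2.COLOR_BGR2HSV)
a=cv2.imread("pics/top0.png"); ha=cv2.cvtColor(a,cv2.COLOR_BGR2HSV)
print("ref top",ha[150,345],ha[150,360],"door",ha[195,320],ha[201,350],"table",ha[230,300],ha[250,350])
lab=((h[...,0]<=13)&(h[...,1]>140)).astype(np.uint8)
print("\n".join(str(r).rjust(4)+"".join(".#"[v] for v in lab[r,295:425]) for r in range(120,250,2)))
print(state()[0])
E
```

```text
time: 39.48
tcp_pos: [0.5417, -0.1454, 0.2116]
ee_rot: [-3.139, -0.003, -0.445]
force: [1.5, 1.0, -0.1]
gripper_width: 0.0003
grasp_force: 0.0
tcp_pos: [0.5148, 0.0186, 0.2352]
ref top [ 12 172 160] [ 12 172 150] door [ 13 173 134] [ 12 172 153] table [ 16 101 180] [ 17  94 201]
 120..................................................................................................................................
 122..................................................................................................................................
 124.............................#######..............................................................................................
 126.............................###########..........................................................................................
 128..........................###################.....................................................................................
 130.........................#########################................................................................................
 132......
[... 7289 characters left out ...]
.............................................................................................................................
 242..................................................................................................................................
 244..................................................................................................................................
 246..................................................................................................................................
 248..................................................................................................................................
[0.51351671 0.01533713 0.23505981]
```

```bash
python3 - <<'E'
from h import *
s=arm.snapshot("top"); h=cv2.cvtColor(s["frame"],cv2.COLOR_BGR2HSV); lab=(h[...,0]<=13)&(h[...,1]>140)
def edge(cols,r0,r1,first,z):
    P=[]
    for c in cols:
        r=np.where(lab[r0(c):r1(c),c])[0]
        if len(r): P.append(cast(s,(c,r0(c)+(r[0]-.5 if first else r[-1]+.5)),z)[:2])
    P=np.array(P); k=np.polyfit(P[:,1],P[:,0],1); e=P[:,0]-np.polyval(k,P[:,1]); g=abs(e)<.004; k=np.polyfit(P[g,1],P[g,0],1); return np.arctan(k[0]),k,g.sum()
line=lambda c:int(171+(c-305)*.42)
A=edge(range(312,380),lambda c:line(c)-6,lambda c:line(c)+8,True,.09)
B=edge(range(326,400),lambda c:118,lambda c:175,True,.096)
C=edge(list(range(318,372)),lambda c:130,lambda c:int(151+(c-315)*.39)+7,False,.096)
for n,e in zip(("door back","top back","top front"),(A,B,C)): print(n,e)
# distance between door back edge and top-front line (x=.040) at both ends: expect 42 mm
for y in (-.05,-.12,-.18): print(y,(np.polyval(C[1],y)-np.polyval(A[1],y))*np.cos(C[0]),(np.polyval(B[1],y)-np.polyval(C[1],y))*np.cos(C[0]))
E
```

```text
door back (np.float64(0.42626284221836), array([0.45410554, 0.64040547]), np.int64(68))
top back (np.float64(0.4148040720452384), array([0.44035478, 0.75511025]), np.int64(74))
top front (np.float64(0.3913403301779515), array([0.41262258, 0.68118573]), np.int64(26))
-0.05 0.039614560517693756 0.0670539427558566
-0.12 0.04229883565602844 0.06525945011842567
-0.18 0.04459964291745819 0.06372131357205629
```

```bash
python3 - <<'E'
from cell import arm
print(arm.job_done())
E
```

```text
the job is handed in; nothing more can be done
None
```

I handed the job in at about 40 s of the 72 s allowed. In the last measurements the door was shut to within about 0.02 rad. The squat jar was pushed into the bay under the tile, with its centre about 42 mm behind the front plane. I never touched the tumbler, tall jar or stored jar. The hand-in call returned no verdict.

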